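Dry-fit a small stone counter shelf before gluing

ROBOT

A 6-joint arm with a two-finger parallel gripper is mounted at the origin on the work surface; the furniture and walls round the work are solid. World frame = base frame: x ahead of the robot, y to its left, z up, the work surface at z = 0. Lengths are in mm, angles in degrees, forces in N, time in s.
With the tool pointing down it reaches from about 275 to 825 mm from the base axis. Payload 5.2 kg.
Tool frame: the origin (TCP) lies at the very end of the fingers, on their centre line; the grasp point (between the pads) lies 19 mm behind it (arm.tcp_to_grasp is the distance from the TCP to the grasp point, in mm); z points along the fingers, y is the line along which they close (so a half turn about z gives the same grasp; the last joint's range is limited). The gripper opens to 93 mm and grips with 3 to 60 N. Pads are 15 mm wide; open, the fingers measure 128 mm over their backs; the gripper's body (75 mm by 188 mm) begins 65 mm behind the grasp point.
Start: joints at [63.037, 14.817, 87.949, -0, 77.235, -11.62], TCP at [145.513, 530.406, 191.553] pointing down, gripper open.
Joint ranges: [-179.93, 179.93], [-52.35, 119.4], [10.71, 147.94], [-69.91, 249.91], [12.55, 155.21], [-178.61, 178.61]. Speed limits (degrees/s): [147.25, 147.25, 180, 180, 180, 180].

INTERFACE

Orientations are given as [roll, pitch, yaw] about the fixed x, y, z axes, in that order (R = Rz(yaw) Ry(pitch) Rx(roll)).
In Python, from cell import arm gives the robot as it stands. The module is installed in compiled form; this text tells all that it offers.
- The arm moves only by the shell command python3 -m creep 'ROWS'. ROWS is JSON, a list of rows, each an object with "fingers": the opening, from 0 (shut) to 1 (fully open); "xyz": the shift along the world's x, y, z normalised to -1 to 1, where 1 is 0.4 m, a list of three; "spin": the turn about the world's z normalised to -1 to 1, where 1 is 0.5 rad. A call has 1 to 5 rows; each row shifts and turns the commanded pose from where the row before left it; what a row does not reach is not made up. A row lasts 1/10 s, in which the tool goes at most 50 mm and 8.59 degrees, less where a joint would pass 70% of its speed; a pose out of reach is approached as far as the arm can. A call with a number of a shift or a turn outside -1 to 1 is refused whole. A call with a gripper value outside its range is refused whole. The fingers move at their own pace and stop on an object; the grip force is fixed at half the most. Time passes only in rows, so rows that do not move let the fingers close. It gives the time, the measured TCP pose, the force, the opening and the grip force at its end, in the units of the state.
- arm.get_state(): the state, without advancing time (a new reading comes with each control period).
- arm.capture(name): name is "scene" or "top"; returns a dict with "image" (420x560x3 uint8, blue, green, red), "fov_y" (degrees; the focal length in pixels is half the picture's height over the tangent of half this angle, whatever the lens; pixels are square), "cx", "cy" (the principal point, pixels), "k1" (the pictures are not rectified: a ray, as slopes to the right and down, at radius r is drawn at 1 + k1 r^2 times it, then the intrinsics apply), "rvec" (rotation vector, rad) and "tvec" (3), from world to camera coordinates, as OpenCV has them. Camera axes: x right, y down, z forward; pixel columns grow to the right and rows downward; lengths in mm; the calibration is good to about 2 mm. A picture is of the moment at which its call begins. There is no depth.
- arm.finish_job(): hands the job in; it is judged then, once.
The state is a dict: "t": time; "joint_positions": joint angles; "qd": joint speeds; "joint_efforts": joint torques, N m; "ee_pos": TCP position; "tool_rot": TCP orientation; "wrist_force": force on the tool from outside, world axes, zero at the start; "moment": the same for the moment, N m; "gripper_width": finger opening in mm; "gripper_force": force on a finger pad.
Only numpy, scipy, OpenCV 4.12 (cv2) and the standard library are available. Lean on these libraries where they do the work, as an engineer would, in place of code of your own. Each camera call takes 0.05 s, during which the arm holds its last target. There are 200 camera calls.

TASK

Dry-fit the small stone counter shelf on its base, ready for gluing: draw the tallest panel from the leaning stack without toppling the other tiles and stand it upright in the saw-cut groove, at the middle of its length, and stand the two turned legs in the round seats in front of it. Then lay the long stone strip on top as the shelf, level and square to the base, centred over the two legs from end to end and with its back edge over the top edge of the panel.

Things in the scene. Friction and masses are not known exactly. Their poses are not given: they have to be found in the camera images.
- base_slab: base, pale stone, fixed, 120 (x) x 220 (y) mm; origin centre of underside, +x to its back. Front: slab 30 mm high, two round seats 65 wide, 8 deep (floor z = 22), mouth chamfered 3, centres (-18, -68) and (-18, +68) mm. Back, from x = 18.5: rail 50 mm high, saw-cut groove along y over its full length, centred x = 31, 11 wide, mouth chamfered to 17, floor z = 29.5 mm
- tile_rack: low plywood rack, fixed, 105 (x) x 130 (y) mm; foot board 12 mm high, back board 76 mm high, reclined 12 degrees towards its +x. Three stone tiles lean on it as one stack, on edge: the tallest at the back against the board, two shorter ones in front (towards -x)
- back_panel: tallest panel, at the back of the leaning stack: dark mottled stone, 9 (x) x 100 (y) x 105 mm (z, up along it), about 0.26 kg. Origin at its centre, top edge at z = +52.5 mm. It rises 39 mm above the tile before it; grip it there across the 9 mm, tool tilted along the panel, and draw it up along its own plane. In the groove its top is at z = 134.5 mm of the base
- tile_mid: middle tile of the leaning stack, beige stone, 9 (x) x 100 (y) x 66 mm (z, up along it); stays in the rack. Origin at its centre
- tile_small: front tile of the leaning stack, white stone, 10 (x) x 55 (y) x 60 mm (z, up along it); stays in the rack. Origin at its centre
- leg_1: turned stone leg (baluster), 113 mm tall, standing; belly 60 mm wide below z = 48, neck at most 41 wide above it, round head 36 wide from z = 89 to 113 mm, flat top. Origin centre of underside, z up. About 0.32 kg. Grip by the head. Fits either seat; there its top is at z = 135 mm of the base
- leg_2: second turned leg, the same as leg_1
- top_shelf: long flat strip of pale stone, the shelf: 68 (x) x 210 (y) x 14 mm, lying flat, about 0.54 kg. Origin centre of underside, z up. Grip across the 68 mm at mid-length. In place: long axis along the base's y, centre above the base's x = 2 mm, y = 0, underside at z = 135 mm, resting on both legs with its back edge over the panel's top edge

How it is judged:
By the outcome, as a careful person would: the job done as asked, in the order asked, and still so for the second after the job is handed in, with the robot touching nothing.
It also fails if it takes over 122 s, if anything falls off the work surface, if the arm or the gripper's body presses on something with over 40 N, if the wrist force passes 120 N, or if a joint passes its speed limit or range.

## Working session

There is one attempt and no reset: what is moved stays moved. The work goes in short steps, Python scripts to look and compute and a shell command to move; the robot and the scene stay as the last step left them, time stands still between calls to the robot, and variables do not carry over. Pictures are saved under pics/ and viewed, at most 14 in all, crops included, and the job is handed in when it is done.

```bash
mkdir -p pics
cat > h.py <<'E'
import numpy as np, cv2, pickle
from cell import arm
def cap(n,save=None):
    c=arm.capture(n)
    if save: cv2.imwrite(f'pics/{save}.png',c['image'])
    return c
def cam(c):
    h=c['image'].shape[0]; f=h/2/np.tan(np.radians(c['fov_y']/2))
    K=np.array([[f,0,c['cx']],[0,f,c['cy']],[0,0,1.]])
    return K,np.array([c['k1'],0,0,0.]),np.array(c['rvec'],float).reshape(3),np.array(c['tvec'],float).reshape(3)
def proj(c,P):
    K,d,r,t=cam(c); return cv2.projectPoints(np.array(P,float).reshape(-1,1,3),r,t,K,d)[0].reshape(-1,2)
def ray(c,px):
    K,d,r,t=cam(c); R=cv2.Rodrigues(r)[0]
    u=cv2.undistortPoints(np.array(px,float).reshape(-1,1,2),K,d).reshape(-1,2)
    D=np.c_[u,np.ones(len(u))]@R; return -R.T@t,D
def onz(c,px,z):
    o,D=ray(c,px); z=np.broadcast_to(z,len(D)); return o+D*((z-o[2])/D[:,2])[:,None]
def tri(c1,p1,c2,p2):
    o1,D1=ray(c1,p1);o2,D2=ray(c2,p2);out=[]
    for a,b in zip(D1,D2):
        s=np.linalg.lstsq(np.c_[a,-b],o2-o1,rcond=None)[0]
        A=o1+a*s[0];B=o2+b*s[1];out.append(np.r_[(A+B)/2,np.linalg.norm(A-B)])
    return np.array(out)
E
python3 - <<'E'
from h import *
for n in('scene','top'):
    c=cap(n,n+'0'); pickle.dump(c,open(n+'0.pkl','wb'))
    o,D=ray(c,[[280,210]]);print(n,c['fov_y'],c['k1'],o,D)
s=arm.get_state();print({k:np.round(v,2) for k,v in s.items()}, arm.tcp_to_grasp)
E
```

```text
scene 43.08251001280012 -0.11600547680257232 [ 113.89661698  806.98897068 1011.00006054] [[ 0.31168139 -0.60340293 -0.73407258]]
top 48.48837977339912 -0.0342280032400986 [ 317.14517631   26.84029154 1088.23923669] [[ 0.1852468   0.00467052 -0.98269363]]
{'t': np.float64(0.1), 'joint_positions': array([ 63.03,  14.86,  88.  ,   0.  ,  77.24, -11.62]), 'qd': array([-0.06, -0.1 , -0.2 ,  0.01, -0.02,  0.05]), 'joint_efforts': array([ 0.000e+00, -4.382e+01, -2.846e+01,  7.000e-02,  4.000e-02,
       -0.000e+00]), 'ee_pos': array([145.28, 529.91, 190.79]), 'tool_rot': array([-1.7991e+02, -2.0000e-02,  1.6465e+02]), 'wrist_force': array([ 0.75, -0.25, -1.02]), 'moment': array([ 0.02,  0.01, -0.03]), 'gripper_force': np.float64(0.0), 'gripper_width': np.float64(93.02)} 18.8
```

View pics/scene0.png

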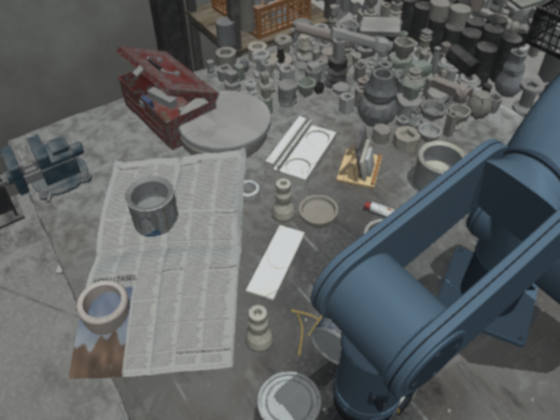

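View pics/top0.png

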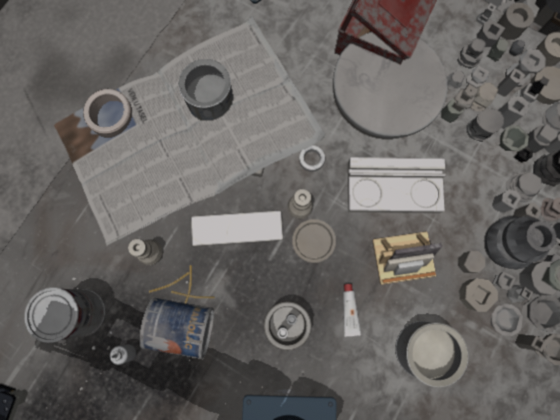

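Run:
```python
from h import *
t=pickle.load(open('top0.pkl','rb'))['image'];s=pickle.load(open('scene0.pkl','rb'))['image']
R=lambda im,x,y,w,h,k:cv2.resize(im[y:y+h,x:x+w],None,fx=k,fy=k,interpolation=cv2.INTER_CUBIC)
cv2.imwrite('pics/a.png',R(t,340,150,115,140,4.2857)[:600])
cv2.imwrite('pics/b.png',R(s,235,105,155,120,5)[:600])
cv2.imwrite('pics/c.png',R(t,120,180,200,95,4))
```

```text
(no output)
```

View pics/a.png

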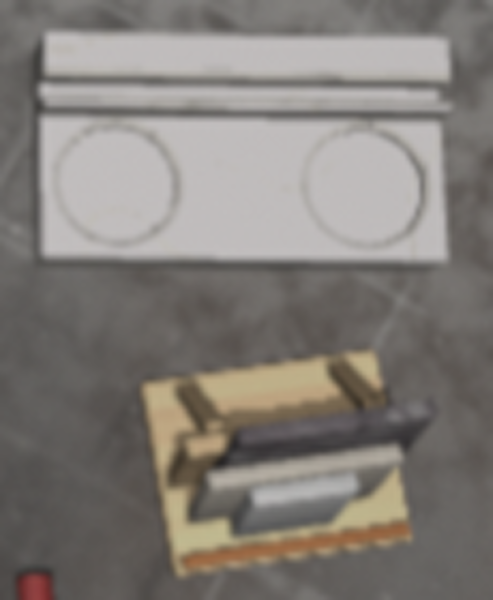

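View pics/b.png

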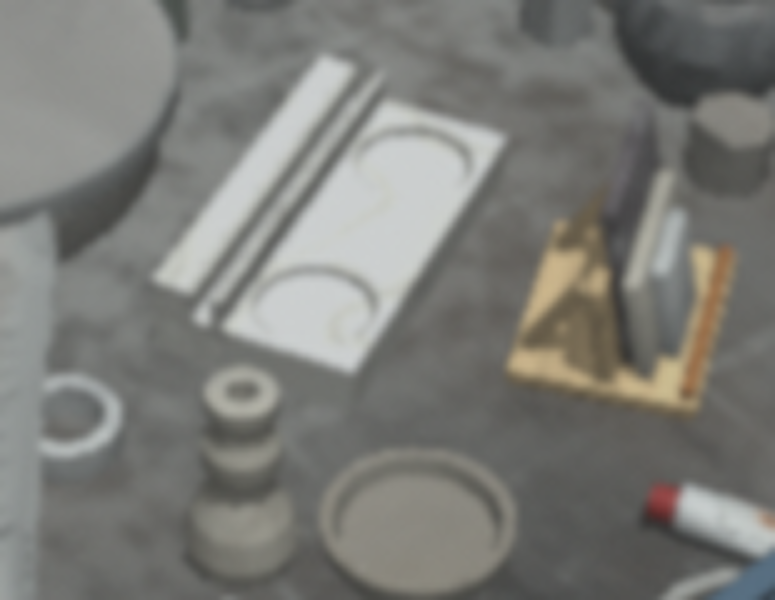

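View pics/c.png

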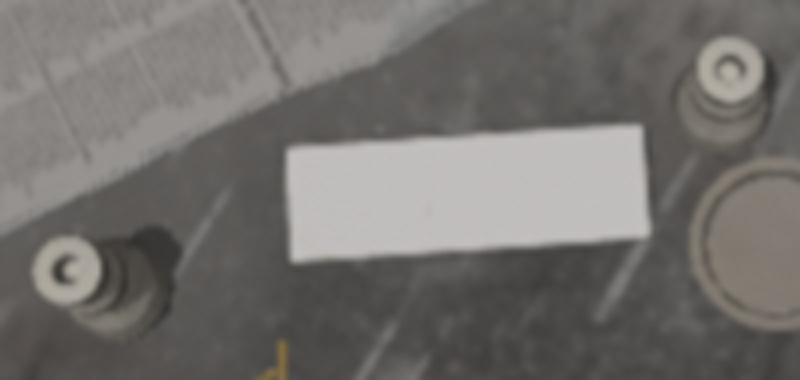

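```bash
cat > m1.py <<'E'
from h import *
T=pickle.load(open('top0.pkl','rb'));S=pickle.load(open('scene0.pkl','rb'))
def f(p,k,ox,oy): return (np.array(p,float)+.5)/k-.5+[ox,oy]
A=lambda p:f(p,4.2857,340,150);B=lambda p:f(p,5,235,105);C=lambda p:f(p,4,120,180)
def fit(m,w):
    m=np.array(m,float)[:,:2];w=w[:,:2];mc,wc=m.mean(0),w.mean(0);M=m-mc;W=w-wc
    a=np.arctan2((M[:,0]*W[:,1]-M[:,1]*W[:,0]).sum(),(M*W).sum());R=np.array([[np.cos(a),-np.sin(a)],[np.sin(a),np.cos(a)]])
    t=wc-R@mc;return np.r_[t,np.degrees(a)],(w-(m@R.T+t)).round(1).tolist()
if __name__=='__main__':
    m=[(60,110,50),(60,-110,50),(-60,110,30),(-60,-110,30)]
    z=np.array(m)[:,2]
    print('base top',fit(m+[(-18,68,30),(-18,-68,30)],onz(T,A([(45,33),(448,38),(42,260),(447,262),(118,184),(364.5,185)]),np.r_[z,30,30])))
    print('base scene',fit(m,onz(S,B([(152,278),(327,55),(354,373),(508,133)]),z)))
    print('shelf',fit([(34,105),(34,-105),(-34,-105),(-34,105)],onz(T,C([(287,147),(641,124),(651,237),(290,263)]),14)))
    print('legs top',onz(T,C([(68,271),(730,70)]),113).round(1))
    print('legs scene',onz(S,np.r_[[[258.5,312]],B([(243,393)])],113).round(1))
    for c,x,y,w,h,n in((T,370,225,75,65,'d'),(S,330,120,60,70,'e')):
        im=c['image'][y:y+h,x:x+w];im=cv2.convertScaleAbs(im,alpha=1.5,beta=10)
        globals()[n]=cv2.resize(im,None,fx=6.5,fy=6.5,interpolation=cv2.INTER_CUBIC)
    o=np.zeros((460,800,3),np.uint8)
    d=globals()['d'];e=globals()['e'];o[:d.shape[0],:d.shape[1]][:]=d[:460];o[:455,400:400+390]=0
    o2=np.zeros((460,890,3),np.uint8);o2[:422,:487]=d;o2[:455,500:890]=e
    cv2.imwrite('pics/f.png',o2[:, :890] if 0 else cv2.resize(o2,(800,413)))
E
python3 m1.py
```

```text
base top (array([ 583.47709358, -237.58152787,    1.13050493]), [[0.5, -0.8], [0.2, -0.4], [-0.8, 0.2], [0.1, 0.0], [-0.3, -0.0], [0.4, 1.1]])
base scene (array([ 582.10490612, -239.31551229,    0.77350712]), [[0.4, 0.5], [-2.4, 0.2], [-0.0, 1.3], [2.0, -2.0]])
shelf (array([474.77050743, 132.04439651,   5.62110604]), [[0.2, -1.1], [-0.7, 1.3], [0.5, 0.3], [-0.0, -0.5]])
legs top [[412.5 330.3 113. ]
 [530.4 -15.1 113. ]]
legs scene [[409.4 330.8 113. ]
 [528.2 -13.1 113. ]]Traceback (most recent call last):
  File "m1.py", line 22, in <module>
    o2=np.zeros((460,890,3),np.uint8);o2[:422,:487]=d;o2[:455,500:890]=e
                                      ~~^^^^^^^^^^^
ValueError: could not broadcast input array from shape (422,488,3) into shape (422,487,3)
```

```bash
python3 -m creep '[{"fingers":1,"xyz":[0.05,-0.1,0.05],"spin":0},{"fingers":1,"xyz":[0.05,-0.1,0.05],"spin":0},{"fingers":1,"xyz":[0.05,-0.1,0.02],"spin":0}]'
python3 - <<'E'
from m1 import *
o=np.zeros((460,890,3),np.uint8)
for c,x,y,w,h,k in((T,370,225,75,65,0),(S,330,120,60,70,500)):
    d=cv2.resize(cv2.convertScaleAbs(c['image'][y:y+h,x:x+w],alpha=1.5,beta=10),None,fx=6,fy=6,interpolation=cv2.INTER_CUBIC)
    o[:d.shape[0],k:k+d.shape[1]]=d
cv2.imwrite('pics/f.png',np.ascontiguousarray(np.delete(o,np.s_[450:500],1)[:,:800]))
print(onz(T,A([(237,432),(430,400)]),115))
E
```

```text
t: 0.4
ee_pos: [206.1, 409.7, 240.7]
tool_rot: [179.9, 0.0, 164.7]
wrist_force: [1.1, -0.4, 0.8]
gripper_width: 92.8
gripper_force: 0.0
[[ 421.26113663 -211.8964111   115.        ]
 [ 439.56718727 -307.635676    115.        ]]
```

View pics/f.png

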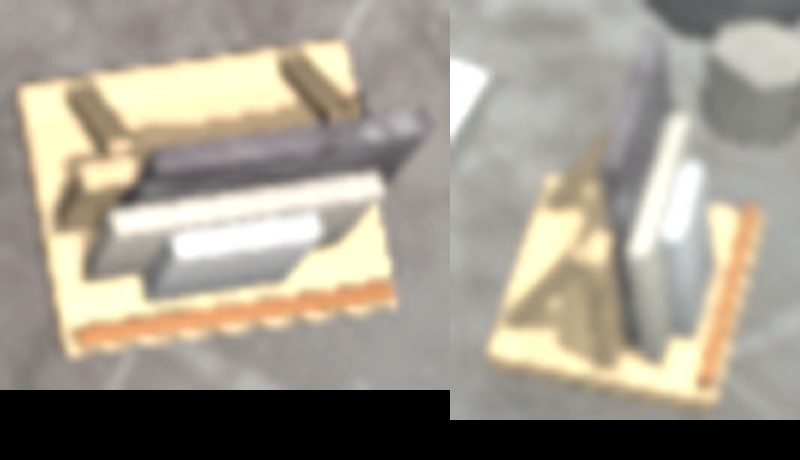

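Run:
```python
from m1 import *
F=lambda p:f(p,6,370,225)
P=lambda p,z:onz(T,F(p),z)
print('rack',fit([(52.5,65),(52.5,-65),(-52.5,-65),(-52.5,65)],P([(20,88),(347,40),(395,305),(68,355)],12)))
b=P([(150,150),(418,112)],114.7);g=P([(153,172),(430,132)],116.6)
m=P([(115,210),(378,178)],76.5);n=P([(118,235),(385,198)],78.4)
for q in(b,g,m,n):
    print(q.mean(0).round(1),np.linalg.norm(q[1]-q[0]).round(1),np.degrees(np.arctan2(q[0,0]-q[1,0],q[1,1]-q[0,1])).round(1))
    r,_=fit([(0,50),(0,-50)],q);print(r)
```

```text
rack (array([ 417.04052592, -258.59972886,    9.66542473]), [[-0.9, -0.4], [-0.4, -0.5], [0.8, 1.4], [0.5, -0.5]])
[ 431.  -258.8  114.7] 96.3 -170.5
[ 430.97918463 -258.76047512    9.50841863]
[ 423.5 -260.7  116.6] 99.2 -170.4
[ 423.4565044  -260.67605459    9.62965807]
[ 412.1 -255.7   76.5] 97.3 -171.7
[ 412.11701656 -255.70598925    8.3483012 ]
[ 403.8 -256.8   78.4] 98.7 -170.7
[ 403.84864349 -256.83340894    9.26043535]
```

```bash
python3 -m creep '[{"fingers":1,"xyz":[0.04,-0.11,0.02],"spin":-0.3},{"fingers":1,"xyz":[0.04,-0.11,0.02],"spin":-0.3},{"fingers":1,"xyz":[0.04,-0.11,0],"spin":-0.3},{"fingers":1,"xyz":[0.04,-0.11,0],"spin":-0.3},{"fingers":1,"xyz":[0.04,-0.11,0],"spin":-0.3}]' >/dev/null
python3 -m creep '[{"fingers":1,"xyz":[0.04,-0.11,0],"spin":-0.3},{"fingers":1,"xyz":[0.04,-0.11,0],"spin":-0.3},{"fingers":1,"xyz":[0.04,-0.11,0],"spin":-0.17},{"fingers":1,"xyz":[0.04,-0.11,0],"spin":0},{"fingers":1,"xyz":[0.04,-0.11,0],"spin":0}]' >/dev/null
python3 -m creep '[{"fingers":0.6,"xyz":[0.04,-0.11,0],"spin":0},{"fingers":0.6,"xyz":[0.04,-0.11,0],"spin":0},{"fingers":0.6,"xyz":[0.03,-0.11,0],"spin":0},{"fingers":0.6,"xyz":[0.02,-0.11,0],"spin":0},{"fingers":0.6,"xyz":[0.02,-0.11,0],"spin":0}]'
```

```text
t: 1.9
ee_pos: [425.4, -251.4, 255.1]
tool_rot: [-180.0, -0.0, 99.6]
wrist_force: [0.6, 0.5, 0.7]
gripper_width: 58.6
gripper_force: 0.0
```

```bash
python3 -m creep '[{"fingers":0.45,"xyz":[0,-0.02,-0.05],"spin":0},{"fingers":0.45,"xyz":[0,0,-0.1],"spin":0},{"fingers":0.45,"xyz":[0,0,-0.1],"spin":0},{"fingers":0.45,"xyz":[0,0,-0.03],"spin":0},{"fingers":0.45,"xyz":[0,0,0],"spin":0}]'
python3 - <<'E'
from h import *
S=cap('scene');T=cap('top');pickle.dump((S,T),open('p1.pkl','wb'))
s=arm.get_state();print(s['ee_pos'],s['gripper_width'],proj(S,[s['ee_pos']]),proj(T,[s['ee_pos']]))
o=np.zeros((420,800,3),np.uint8)
for c,x,y,w,h,k in((T,370,210,66,70,0),(S,330,100,66,70,400)):
    d=cv2.resize(cv2.convertScaleAbs(c['image'][y:y+h,x:x+w],alpha=1.5,beta=10),None,fx=6,fy=6,interpolation=cv2.INTER_CUBIC)
    o[:d.shape[0],k:k+d.shape[1]]=d
cv2.imwrite('pics/g.png',o)
E
```

```text
t: 2.4
ee_pos: [424.4, -256.5, 141.9]
tool_rot: [-179.8, -0.2, 99.6]
wrist_force: [0.3, 0.1, -0.1]
gripper_width: 42.0
gripper_force: 0.0
[ 426.29313711 -258.15418181  144.94775646] 41.87353781866374 [[360.58126527 127.7232459 ]] [[421.02605365 247.08112311]]
```

View pics/g.png

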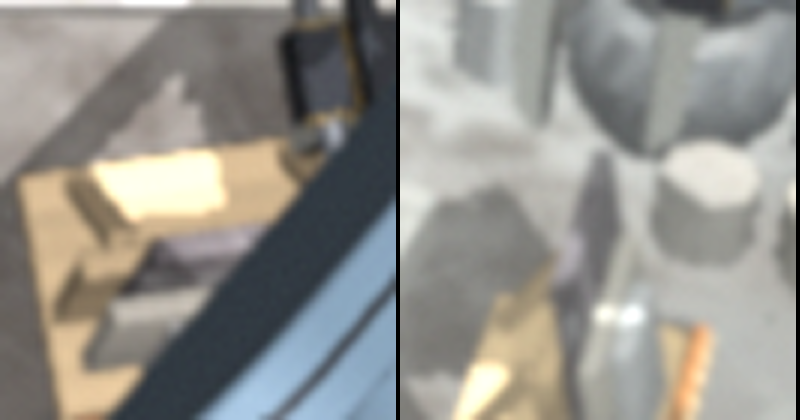

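```bash
python3 - <<'E'
from h import *
S,T=pickle.load(open('p1.pkl','rb'))
p=np.array([425.5,-257.5,143.]);n=np.array([np.cos(np.radians(9.6)),np.sin(np.radians(9.6)),0])
for d in(-38.5,-21,21,38.5): print(d,((proj(S,[p+n*d])-[330,100]+.5)*6-.5+[400,0]).round())
print('panel top',((proj(S,[[427.3,-259.7,115.6],[435.6,-309,115.6],[419,-210.4,115.6]])-[330,100]+.5)*6-.5+[400,0]).round())
for i in range(4):
    s=arm.get_state();print(s['t'],s['ee_pos'].round(1),s['joint_positions'].round(2)[:3])
d=cv2.resize(cv2.convertScaleAbs(S['image'][85:155,325:405],alpha=2,beta=-60),None,fx=8,fy=8,interpolation=cv2.INTER_CUBIC)
cv2.imwrite('pics/i.png',d)
E
python3 -m creep '[{"fingers":0.3,"xyz":[0,0,0],"spin":0}]'; python3 -m creep '[{"fingers":0.3,"xyz":[0,0,0],"spin":0}]'
```

```text
-38.5 [[674. 190.]]
-21 [[634. 183.]]
21 [[539. 165.]]
38.5 [[500. 157.]]
panel top [[578. 219.]
 [600. 151.]
 [555. 290.]]
2.5 [ 426.3 -258.2  144.9] [-44.04  11.63  98.98]
2.5 [ 426.3 -258.2  144.9] [-44.04  11.63  98.98]
2.5 [ 426.3 -258.2  144.9] [-44.04  11.63  98.98]
2.5 [ 426.3 -258.2  144.9] [-44.04  11.63  98.98]
t: 2.6
ee_pos: [426.7, -258.6, 145.7]
tool_rot: [179.9, 0.2, 99.6]
wrist_force: [-0.7, -0.7, 0.5]
gripper_width: 37.3
gripper_force: 0.0
t: 2.7
ee_pos: [426.5, -258.3, 145.3]
tool_rot: [179.9, 0.2, 99.6]
wrist_force: [0.2, 0.1, 0.6]
gripper_width: 30.7
gripper_force: 0.0
```

View pics/i.png

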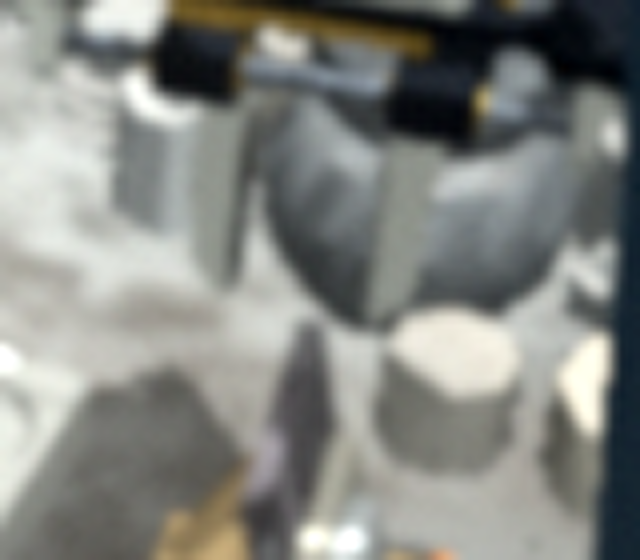

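Run:
```python
from h import *
S,T=pickle.load(open('p1.pkl','rb'))
p=np.array([425.5,-257.5,143.]);a=np.radians(9.6);n=np.array([np.cos(a),np.sin(a),0]);t=np.array([-np.sin(a),np.cos(a),0]);z=np.array([0,0,1.])
g=lambda q,c,o:((proj(c,q)-o+.5)*6-.5).round().tolist()
print('top body',g([p+n*94+s*37.5*t+z*h for h in(84,160) for s in(1,-1)],T,[370,210]))
e=lambda q:((proj(S,q)-[325,85]+.5)*8-.5).round().tolist()
print('scene tips',e([p+n*s*21+w*7.5*t+z*h for h in (0,84) for s in(1,-1) for w in (1,-1)]))
print('scene tips -y25',e([p+n*s*21+w*7.5*t+z*h-[0,25,0] for h in (0,84) for s in(1,-1) for w in (1,-1)]))
T=cap('top');S=cap('scene');pickle.dump((S,T),open('p2.pkl','wb'));print(arm.get_state()['ee_pos'])
o=np.zeros((560,800,3),np.uint8)
for c,x,y,w,h,k in((T,400,200,66,93,0),(S,325,65,66,93,400)):
    d=cv2.resize(cv2.convertScaleAbs(c['image'][y:y+h,x:x+w],alpha=1.7,beta=-20),None,fx=6,fy=6,interpolation=cv2.INTER_CUBIC)
    o[:d.shape[0],k:k+d.shape[1]]=d
cv2.imwrite('pics/j.png',o)
```

```text
top body [[211.0, -77.0], [442.0, -109.0], [280.0, -133.0], [531.0, -168.0]]
scene tips [[221.0, 354.0], [230.0, 326.0], [349.0, 378.0], [357.0, 350.0], [245.0, 141.0], [255.0, 114.0], [378.0, 165.0], [387.0, 138.0]]
scene tips -y25 [[249.0, 311.0], [258.0, 284.0], [375.0, 335.0], [383.0, 308.0], [274.0, 99.0], [283.0, 73.0], [406.0, 123.0], [414.0, 96.0]]
[ 426.11820141 -258.01932783  144.75725844]
```

View pics/j.png

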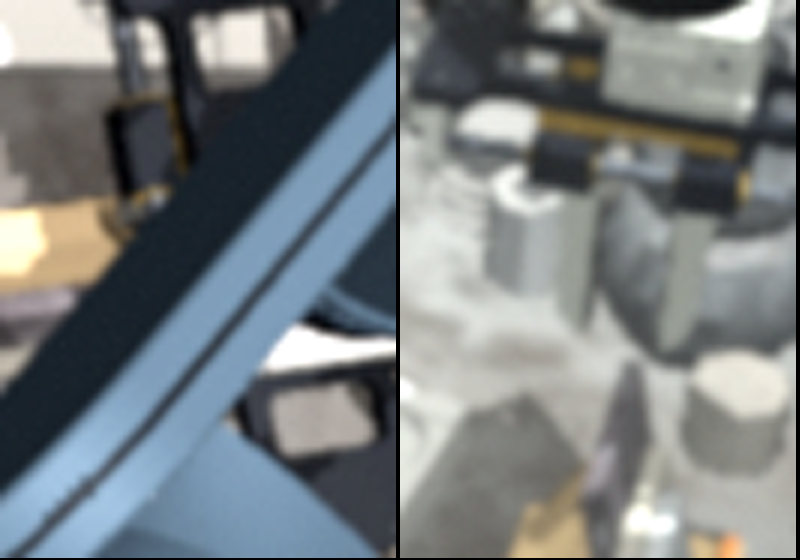

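Run:
```python
from h import *
S1,_=pickle.load(open('p1.pkl','rb'));S2,_=pickle.load(open('p2.pkl','rb'));S0=pickle.load(open('scene0.pkl','rb'))
d=np.abs(S1['image'].astype(int)-S2['image']).sum(2);np.set_printoptions(linewidth=200)
print(d[112:136,346:380])
p=arm.get_state()['ee_pos'];print(proj(S1,[p,p+[0,0,84]]))
```

```text
[[  2   3   9  23  26  13   9  29  58  29  70 107  58  12   1   1   1   2   0   1   1   9  13   7  35  47  38  14   3   6   7   8  10   5]
 [  0   1   5  26  36  18   9  36  64   9  89 107  53  11   4   3   0   0   3   2   2   6  13  10  44  49  31   5   4   7   8   5   3   3]
 [  1   0  16  47  55  26  13  37  59  15 119 108  40   6   0   0   3   3   1   1   2   6   5  19  45  56  31   5   3   8   9   8   3   3]
 [  2   7  30  69  69  32  15  44  59  37 135 109  32   4   3   1   0   2   0   1   3   1   6  31  52  56  31   9   3   8   9   6   4   2]
 [  2   3  34  73  75  42  23  52  60  50 143 101  28   4   3   1   1   2   1   0   4   6  25  49  64  56  25   7   6  15  15   9   3   3]
 [  0   6  27  64  82  59  40  54  53  53 133  83  25   2   0   2   2   3   3   1   0  14  42  77  84  60  28   6  22  35  30  18   3   1]
 [  1   3  17  50  80  81  65  66  41  54 100  54  11   1   1   0   3   1   1   1   3  22  59  96  96  61  16  25  58  73  62  34   5   2]
 [  2   2   8  31  61  82  88  81  40  44  68  27   3   4   3   1   0   1   3   2   5  24  68 107  99  53   2  44  86 105  89  
[... 1595 characters left out ...]
  1   1   1   3   3   2   1   1   0   3   1   1   2   0   1   1   1   1   0   3   0]
 [  3   3  11  13   6   1   1   1   3   2   0   0   2   1   1   3   1   1   2   3   2   1   1   3   0   1   1   2   0   2   2   2   2   1]
 [  0   5  13  16   6   4   1   1   1   1   2   0   0   0   1   2   3   2   1   0   1   2   1   2   0   2   3   2   1   3   2   2   1   1]
 [  0   3   3   8   4   2   1   2   0   1   1   1   0   0   2   0   3   2   2   0   3   1   0   0   1   0   2   1   2   1   2   0   2   0]
 [  2   3   1   0   1   3   0   1   2   1   0   2   3   3   3   2   0   1   1   1   0   1   1   1   1   2   1   0   0   1   2   3   2   4]]
[[360.61846841 127.82909795]
 [363.98641633 101.22786556]]
```

```bash
python3 - <<'E'
from m1 import *
print(onz(T,[(355,258),(338,240),(374,240),(348,285)],0).round())
E
python3 -m creep '[{"fingers":0,"xyz":[-0.02,0.11,0.0],"spin":0},{"fingers":0,"xyz":[0,0.11,0],"spin":0},{"fingers":0,"xyz":[0,0.08,0],"spin":0},{"fingers":0,"xyz":[0,0,0],"spin":0}]'
```

```text
[[ 413. -146.    0.]
 [ 454. -106.    0.]
 [ 457. -191.    0.]
 [ 350. -130.    0.]]
t: 3.2
ee_pos: [417.0, -134.2, 144.0]
tool_rot: [180.0, -0.1, 99.8]
wrist_force: [0.4, -1.5, -0.0]
gripper_width: 1.9
gripper_force: 0.0
```

Spot is clear; feel for the table with closed fingers.

```bash
python3 -m creep '[{"fingers":0,"xyz":[0,-0.025,-0.1],"spin":0},{"fingers":0,"xyz":[0,0,-0.1],"spin":0},{"fingers":0,"xyz":[0,0,-0.05],"spin":0},{"fingers":0,"xyz":[0,0,-0.02],"spin":0},{"fingers":0,"xyz":[0,0,0],"spin":0}]'
for i in 1 2; do python3 -m creep '[{"fingers":0,"xyz":[0,0,-0.01],"spin":0},{"fingers":0,"xyz":[0,0,0],"spin":0}]'|egrep 'pos|wrist'; done
```

```text
t: 3.7
ee_pos: [417.3, -148.0, 35.1]
tool_rot: [-179.9, -0.0, 99.6]
wrist_force: [-0.3, -0.1, 0.3]
gripper_width: 0.6
gripper_force: 0.0
ee_pos: [418.3, -148.3, 32.4]
wrist_force: [0.1, -0.2, 0.8]
ee_pos: [417.7, -147.7, 27.8]
wrist_force: [0.7, 0.3, -0.8]
```

```bash
for i in 1 2 3; do python3 -m creep '[{"fingers":0,"xyz":[0,0,-0.01],"spin":0},{"fingers":0,"xyz":[0,0,0],"spin":0}]'|egrep 'pos|wrist'; done
for i in 1 2 ; do python3 -m creep '[{"fingers":0,"xyz":[0,0,-0.008],"spin":0},{"fingers":0,"xyz":[0,0,0],"spin":0}]'|egrep 'pos|wrist'; done
```

```text
ee_pos: [417.3, -147.4, 23.3]
wrist_force: [-0.8, 0.2, 0.5]
ee_pos: [417.2, -147.4, 19.1]
wrist_force: [-0.3, 0.3, 0.7]
ee_pos: [417.2, -147.4, 15.1]
wrist_force: [-0.7, -0.5, -0.3]
ee_pos: [417.3, -147.4, 12.0]
wrist_force: [0.4, -0.1, 1.6]
ee_pos: [417.3, -147.5, 8.8]
wrist_force: [0.5, 0.7, -0.4]
```

```bash
for i in 1 2 3 4; do python3 -m creep '[{"fingers":0,"xyz":[0,0,-0.005],"spin":0},{"fingers":0,"xyz":[0,0,0],"spin":0}]'|egrep 'pos|wrist'; done
python3 - <<'E'
from h import *
S=cap('scene','t');pickle.dump(S,open('p3.pkl','wb'));p=arm.get_state()['ee_pos'];print(p,proj(S,[p]))
x,y=proj(S,[p])[0].astype(int)
cv2.imwrite('pics/k.png',cv2.resize(S['image'][y-45:y+25,x-40:x+40],None,fx=7,fy=7,interpolation=cv2.INTER_CUBIC))
E
```

```text
ee_pos: [417.4, -147.5, 7.0]
wrist_force: [0.4, 0.3, 0.6]
ee_pos: [417.4, -147.5, 5.0]
wrist_force: [0.1, -0.2, 0.4]
ee_pos: [417.4, -147.5, 2.9]
wrist_force: [-0.2, -1.0, 0.6]
ee_pos: [417.4, -147.5, 0.9]
wrist_force: [0.6, 0.5, 0.0]
[ 417.39679653 -147.51883062    1.00943757] [[343.2611245  194.79639073]]
```

View pics/k.png

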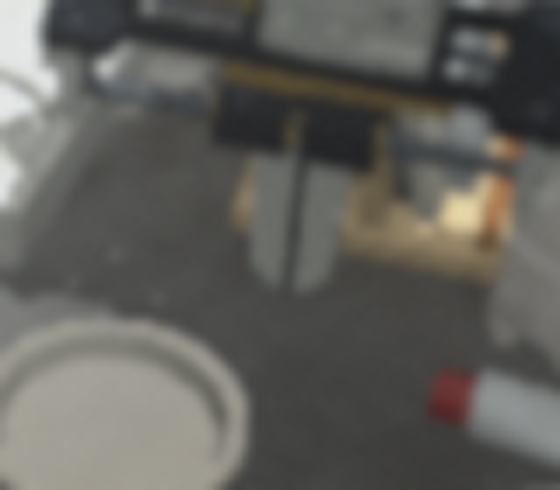

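```bash
for i in 1 2 3 4 5 6; do python3 -m creep '[{"fingers":0,"xyz":[0,0,-0.005],"spin":0},{"fingers":0,"xyz":[0,0,0],"spin":0}]'|egrep 'pos|wrist'; done
```

```text
ee_pos: [417.4, -147.5, -1.0]
wrist_force: [-0.8, -0.2, -0.1]
ee_pos: [417.4, -147.5, -3.1]
wrist_force: [0.0, 0.2, -0.2]
ee_pos: [417.4, -147.5, -5.1]
wrist_force: [-0.2, 0.0, -0.3]
ee_pos: [417.4, -147.5, -7.1]
wrist_force: [0.2, 0.8, 0.1]
ee_pos: [417.4, -147.5, -9.1]
wrist_force: [0.3, -0.9, 0.3]
ee_pos: [417.3, -147.5, -11.1]
wrist_force: [-0.6, 0.2, 0.4]
```

```bash
for i in 1 2 3 4 5 ; do python3 -m creep '[{"fingers":0,"xyz":[0,0,-0.004],"spin":0},{"fingers":0,"xyz":[0,0,0],"spin":0}]'|egrep 't:|pos|wrist'; done
```

```text
t: 7.35
ee_pos: [417.4, -147.5, -12.6]
tool_rot: [-180.0, -0.0, 99.6]
wrist_force: [-0.7, 0.3, -1.1]
t: 7.55
ee_pos: [417.4, -147.5, -14.2]
tool_rot: [-180.0, -0.0, 99.6]
wrist_force: [-0.7, 0.4, -0.4]
t: 7.75
ee_pos: [417.4, -147.5, -15.8]
tool_rot: [-180.0, -0.0, 99.6]
wrist_force: [0.0, 0.3, -0.2]
t: 7.95
ee_pos: [417.4, -147.5, -17.4]
tool_rot: [-180.0, -0.0, 99.6]
wrist_force: [-0.2, 0.1, -0.5]
t: 8.15
ee_pos: [417.4, -147.5, -19.0]
tool_rot: [-180.0, -0.0, 99.6]
wrist_force: [-0.2, -0.1, -0.7]
```

```bash
for i in 1 2 3 4 5 ; do python3 -m creep '[{"fingers":0,"xyz":[0,0,-0.003],"spin":0},{"fingers":0,"xyz":[0,0,0],"spin":0}]'|egrep 'pos|wrist'; done
python3 - <<'E'
from h import *
S=cap('scene');p=arm.get_state()['ee_pos'];print(p,proj(S,[p]))
a=pickle.load(open('p3.pkl','rb'))['image'].astype(int)[165:200,330:360];b=S['image'].astype(int)[165:200,330:360]
g=lambda i:i.sum(2)//3
np.set_printoptions(linewidth=220);print(g(a)[15:32]);print(g(b)[15:35])
E
```

```text
ee_pos: [417.5, -147.5, -20.2]
wrist_force: [0.3, 0.4, -0.2]
ee_pos: [417.4, -147.5, -21.4]
wrist_force: [0.3, -0.4, 0.2]
ee_pos: [417.4, -147.6, -22.6]
wrist_force: [-0.2, 0.4, 0.4]
ee_pos: [417.4, -147.5, -23.8]
wrist_force: [0.2, -0.2, 0.3]
ee_pos: [417.4, -147.5, -25.0]
wrist_force: [-0.3, 0.8, 0.4]
[ 417.44595057 -147.54019668  -24.92671984] [[342.47106354 201.53005074]]
[[ 75  72  71  73  72  78  87  96 101 107 107 105 106  98  78  74  95 105 105 105 107 109 112 110 100  91  92  97 107 118]
 [ 74  73  72  72  72  76  80  88  96 105 106 105 105  96  75  73  95 104 106 104 103 103 109 109 104 101 100 103 111 119]
 [ 74  73  73  73  73  73  73  77  89 103 107 107 105  95  73  73  95 105 105 105 101  97 101 104 106 108 109 110 114 119]
 [ 74  74  74  74  73  73  70  70  82 100 106 106 105  94  74  77  97 104 106 105 100  92  93  97 100 102 103 105 109 114]
 [ 74  75  74  75  73  72  69  68  81 100 106 106 105  93  74  81  99 105 105 104  97  88  86  90  91  91  93  96 100 104]
 [ 74  74  74  73  71  70  69  69  81 100 106 106 104  92  74  83 100 105 105 102  92  80  77  77  78  80 
[... 3131 characters left out ...]
 94 101 102  90  74  85 101 105 105  99  84  73  69  69  70  69  69  70  69  70  69]
 [ 76  74  76  75  76  75  74  74  77  85  93  98  86  75  90 103 104 100  93  78  70  69  70  70  69  71  71  71  70  69]
 [ 85  78  76  75  76  75  74  74  73  76  83  88  80  75  91  99  97  91  82  72  69  69  70  70  70  71  71  70  69  69]
 [111  97  84  76  74  75  74  74  73  73  75  78  74  74  82  87  83  78  73  69  68  68  69  69  70  70  70  70  69  69]
 [138 128 107  85  75  72  74  74  73  73  72  72  70  70  72  74  73  70  69  69  68  69  69  69  69  69  69  68  68  68]
 [144 146 133 109  86  75  74  75  75  74  71  70  69  67  68  68  68  68  68  69  68  69  68  68  69  67  67  69  68  68]]
```

```bash
python3 - <<'E'
from h import *
S=pickle.load(open('p3.pkl','rb'))
for px in((344.8,190.3),(344.3,196.8)):
  for z in(0,10,20):print(px,z,onz(S,[px],z).round(1))
E
for i in 1 2 3 4 ; do python3 -m creep '[{"fingers":0,"xyz":[0,0,-0.003],"spin":0},{"fingers":0,"xyz":[0,0,0],"spin":0}]'|egrep 'pos|wrist'; done
```

```text
(344.8, 190.3) 0 [[ 420.4 -166.    -0. ]]
(344.8, 190.3) 10 [[ 417.4 -156.4   10. ]]
(344.8, 190.3) 20 [[ 414.4 -146.7   20. ]]
(344.3, 196.8) 0 [[ 412.4 -142.8    0. ]]
(344.3, 196.8) 10 [[ 409.5 -133.4   10. ]]
(344.3, 196.8) 20 [[ 406.5 -124.    20. ]]
ee_pos: [417.4, -147.5, -26.2]
wrist_force: [-0.5, 0.5, -0.3]
ee_pos: [417.6, -147.7, -26.8]
wrist_force: [-1.4, 1.3, 5.9]
ee_pos: [417.6, -147.7, -26.9]
wrist_force: [-4.9, 3.4, 21.2]
ee_pos: [417.7, -147.7, -27.0]
wrist_force: [-8.7, 4.6, 36.9]
```

```bash
python3 -m creep '[{"fingers":0.35,"xyz":[0,0,0.12],"spin":0},{"fingers":0.35,"xyz":[0,0,0.12],"spin":0},{"fingers":0.35,"xyz":[0,0,0.12],"spin":0},{"fingers":0.35,"xyz":[0.012,-0.1,0],"spin":0},{"fingers":0.35,"xyz":[0.012,-0.1,0],"spin":0}]' >/dev/null
python3 -m creep '[{"fingers":0.35,"xyz":[0,-0.08,0],"spin":0},{"fingers":0.35,"xyz":[0,0,0],"spin":0},{"fingers":0.35,"xyz":[0,0,0],"spin":0}]'
python3 - <<'E'
from h import *
S=cap('scene');T=cap('top');s=arm.get_state();print(s['ee_pos'],s['gripper_width'])
p=s['ee_pos']+[0,0,26.6];a=np.radians(9.6);n=np.array([np.cos(a),np.sin(a),0]);t=np.array([-np.sin(a),np.cos(a),0])
w=s['gripper_width']/2
print('pred inner tips +y face',proj(S,[p+n*w+7.5*t,p-n*w+7.5*t]).round(1))
np.set_printoptions(linewidth=220)
S0=pickle.load(open('scene0.pkl','rb'));d=np.abs(S0['image'].astype(int)-S['image']).sum(2)
print(d[116:136,346:380])
E
```

```text
t: 10.8
ee_pos: [426.6, -259.5, 113.9]
tool_rot: [-180.0, -0.1, 99.5]
wrist_force: [0.3, 0.3, -0.5]
gripper_width: 32.4
gripper_force: 0.0
[ 426.66694476 -258.30376389  113.95671823] 32.6324697784582
pred inner tips +y face [[353.6 129.5]
 [365.9 131.9]]
[[ 45  39  24   8  50  62  64  71  99 132  88  10  25  27  20  15  12  10  12  11  14  13  26  54  74  71  63  58  49  39  32  30  26  26]
 [ 42  36  17  26  58  62  57  61  98 127  73   4  35  36  26  14  14  10  10  15  15  17  33  67  98 102  96  80  69  43  32  22  26  26]
 [ 44  36  12  29  58  60  58  59  94 124  62  12  39  37  32  21  15   9  11  14  15  16  37  85 118 125 126 118  94  58  28  25  20  21]
 [ 44  37  15  25  53  62  58  61  91 117  55  16  36  41  37  29  19  13  11  12   9  19  47  91 126 134 132 126 108  65  27  14  17  16]
 [ 41  36  18  17  40  51  49  54  85 106  50  17  35  39  41  33  24  18   8  13  16  24  55  98 128 133 134 127 102  60  26  16  17  16]
 [ 38  36  21   4  26  38  42  51  86  99  40  18  36  39  38  35  32  23  13  11  15  24  61 109 129 133 129 120  91  48  21  14  19  13]
 [ 34  33  
[... 1235 characters left out ...]
 44]
 [ 16  12   2  16  30  35  34  34  32  33  32  37  27  16  24  59  76  68  49  35  41  40  25  14   5  11  18  21  22  22  30  34  37  42]
 [ 63  56  42   9  16  32  37  34  36  36  33  34  29   4  32  63  70  55  41  26  14   5   6  15  19  27  28  27  25  21  23  29  32  38]
 [ 83  78  68  43  11  18  30  36  36  34  34  31  22   8  47  68  65  52  35  22   5  21  30  33  35  33  31  21  23  22  26  21  24  31]
 [ 81  86  83  71  42   2  26  35  37  34  36  31  15  23  55  68  61  45  42  19   7  27  35  37  33  32  27  22  23  19  22  26  21  23]
 [ 88  89  90  84  70  29   8  29  33  32  33  30   2  37  72  74  60  48  37  21   4  27  38  37  37  32  23  22  23  22  19  24  23  24]]
```

```bash
python3 -m creep '[{"fingers":0.35,"xyz":[0.003,-0.004,-0.03],"spin":0},{"fingers":0.35,"xyz":[0,0,-0.04],"spin":0},{"fingers":0.35,"xyz":[0,0,-0.04],"spin":0},{"fingers":0.35,"xyz":[0,0,-0.024],"spin":0},{"fingers":0.35,"xyz":[0,0,0],"spin":0}]'
python3 -m creep '[{"fingers":0.25,"xyz":[0,0,0],"spin":0},{"fingers":0.25,"xyz":[0,0,0],"spin":0},{"fingers":0.25,"xyz":[0,0,0],"spin":0}]'
python3 -m creep '[{"fingers":0.2,"xyz":[0,0,0],"spin":0},{"fingers":0.2,"xyz":[0,0,0],"spin":0}]'
```

```text
t: 11.4
ee_pos: [427.4, -259.6, 59.0]
tool_rot: [-179.9, -0.2, 99.7]
wrist_force: [1.0, -0.0, -0.4]
gripper_width: 32.7
gripper_force: 0.0
t: 11.7
ee_pos: [428.4, -261.4, 61.3]
tool_rot: [180.0, 0.0, 99.6]
wrist_force: [-2.3, -0.8, -0.7]
gripper_width: 23.3
gripper_force: 0.7
t: 11.9
ee_pos: [426.6, -261.6, 61.2]
tool_rot: [-179.8, 0.0, 99.7]
wrist_force: [-8.2, -2.4, 4.4]
gripper_width: 19.0
gripper_force: 4.4
```

```bash
python3 -m creep '[{"fingers":0.2,"xyz":[-0.01,-0.001,0],"spin":0},{"fingers":0.2,"xyz":[0,0,0],"spin":0}]'|egrep 'pos|wri|gri'
python3 -m creep '[{"fingers":0.17,"xyz":[0,0,0],"spin":0},{"fingers":0.17,"xyz":[0,0,0],"spin":0}]'|egrep 'pos|wri|gri'
```

```text
ee_pos: [424.4, -261.8, 61.1]
wrist_force: [-0.1, -0.7, -0.4]
gripper_width: 18.5
gripper_force: 0.0
ee_pos: [424.6, -261.7, 60.9]
wrist_force: [0.2, -0.2, -0.3]
gripper_width: 15.8
gripper_force: 0.2
```

```bash
for f in 1; do python3 -m creep '[{"fingers":0.14,"xyz":[0,0,0],"spin":0},{"fingers":0.14,"xyz":[0,0,0],"spin":0}]'|egrep 'pos|wri|gri'
python3 -m creep '[{"fingers":0.1,"xyz":[0,0,0],"spin":0},{"fingers":0.1,"xyz":[0,0,0],"spin":0}]'|egrep 'pos|wri|gri'; done
```

```text
ee_pos: [423.6, -261.8, 60.9]
wrist_force: [-3.8, -0.9, 4.5]
gripper_width: 14.2
gripper_force: 21.7
ee_pos: [423.3, -261.9, 61.0]
wrist_force: [-5.0, -0.4, 6.0]
gripper_width: 13.6
gripper_force: 29.1
```

```bash
python3 -m creep '[{"fingers":0,"xyz":[0.0025,0.0005,0.012],"spin":0},{"fingers":0,"xyz":[0.0025,0.0005,0.012],"spin":0},{"fingers":0,"xyz":[0,0,0],"spin":0}]'|egrep 'pos|wri|gri'
python3 -m creep '[{"fingers":0,"xyz":[0.005,0.001,0.024],"spin":0},{"fingers":0,"xyz":[0.005,0.001,0.024],"spin":0},{"fingers":0,"xyz":[0,0,0],"spin":0}]'|egrep 'pos|wri|gri'
python3 - <<'E'
from h import *
S=cap('scene');T=cap('top');o=np.zeros((480,800,3),np.uint8)
for c,x,y,w,h,k in((T,370,205,66,80,0),(S,330,95,66,80,400)):
    d=cv2.resize(cv2.convertScaleAbs(c['image'][y:y+h,x:x+w],alpha=1.6,beta=-10),None,fx=6,fy=6,interpolation=cv2.INTER_CUBIC)
    o[:d.shape[0],k:k+d.shape[1]]=d
cv2.imwrite('pics/l.png',o)
E
```

```text
ee_pos: [423.7, -260.0, 69.3]
wrist_force: [-6.6, -0.5, 1.4]
gripper_width: 12.8
gripper_force: 29.0
ee_pos: [428.1, -259.2, 89.0]
wrist_force: [-6.2, 0.5, 3.1]
gripper_width: 12.7
gripper_force: 29.3
```

View pics/l.png

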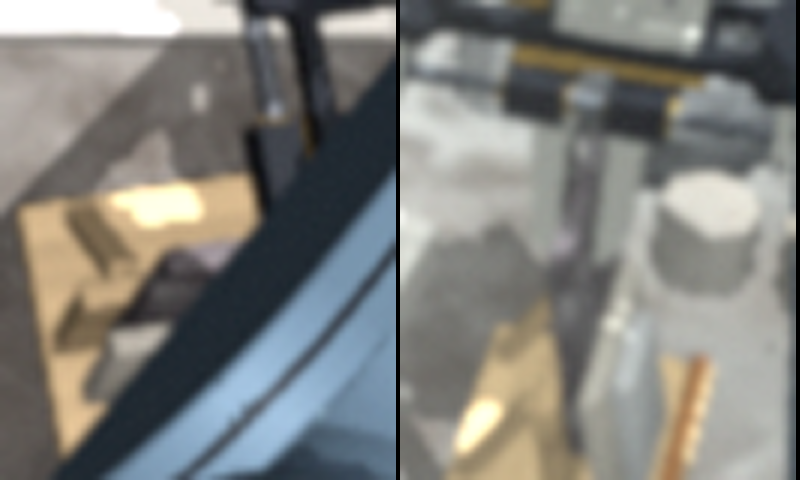

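```bash
for i in 1 2; do python3 -m creep '[{"fingers":0,"xyz":[0.005,0.001,0.025],"spin":0},{"fingers":0,"xyz":[0.005,0.001,0.025],"spin":0},{"fingers":0,"xyz":[0,0,0],"spin":0}]'|egrep 'pos|wri|gri'; done
python3 -m creep '[{"fingers":0,"xyz":[0.005,0.001,0.03],"spin":0},{"fingers":0,"xyz":[0.005,0.001,0.03],"spin":0},{"fingers":0,"xyz":[0.002,0,0.03],"spin":0},{"fingers":0,"xyz":[0,0,0.03],"spin":0},{"fingers":0,"xyz":[0,0,0],"spin":0}]'|egrep 't:|pos|wri|gri'
```

```text
ee_pos: [432.2, -258.6, 109.1]
wrist_force: [-5.9, 1.5, 4.8]
gripper_width: 13.1
gripper_force: 29.2
ee_pos: [438.9, -258.7, 129.7]
wrist_force: [0.4, 0.4, -1.7]
gripper_width: 8.8
gripper_force: 30.0
t: 14.5
ee_pos: [444.3, -258.9, 180.0]
tool_rot: [179.8, 0.2, 99.6]
wrist_force: [0.2, -0.1, -2.5]
gripper_width: 8.9
gripper_force: 30.0
```

```bash
python3 -m creep '[{"fingers":0,"xyz":[0.1,0.01,0],"spin":-0.15},{"fingers":0,"xyz":[0.1,0.01,0],"spin":-0.15},{"fingers":0,"xyz":[0.1,0.015,0],"spin":0},{"fingers":0,"xyz":[0.1,0.015,0],"spin":0},{"fingers":0,"xyz":[0.025,0,0],"spin":0}]' >/dev/null
python3 -m creep '[{"fingers":0,"xyz":[0,0,-0.05],"spin":0},{"fingers":0,"xyz":[0,0,-0.05],"spin":0},{"fingers":0,"xyz":[0,0,-0.05],"spin":0},{"fingers":0,"xyz":[0,0,0],"spin":0},{"fingers":0,"xyz":[0,0,0],"spin":0}]'
python3 - <<'E'
from h import *
S=cap('scene');T=cap('top');pickle.dump((S,T),open('p4.pkl','wb'));o=np.zeros((560,800,3),np.uint8)
for c,x,y,w,h,k in((T,343,140,80,80,0),(S,260,65,80,80,400)):
    d=cv2.resize(cv2.convertScaleAbs(c['image'][y:y+h,x:x+w],alpha=1.3,beta=-10),None,fx=5,fy=7,interpolation=cv2.INTER_CUBIC)
    o[:d.shape[0],k:k+d.shape[1]]=d
cv2.imwrite('pics/n.png',o)
E
```

```text
t: 15.5
ee_pos: [612.5, -238.1, 117.4]
tool_rot: [-179.9, -0.0, 91.0]
wrist_force: [0.2, 0.3, -1.6]
gripper_width: 8.6
gripper_force: 30.0
```

View pics/n.png

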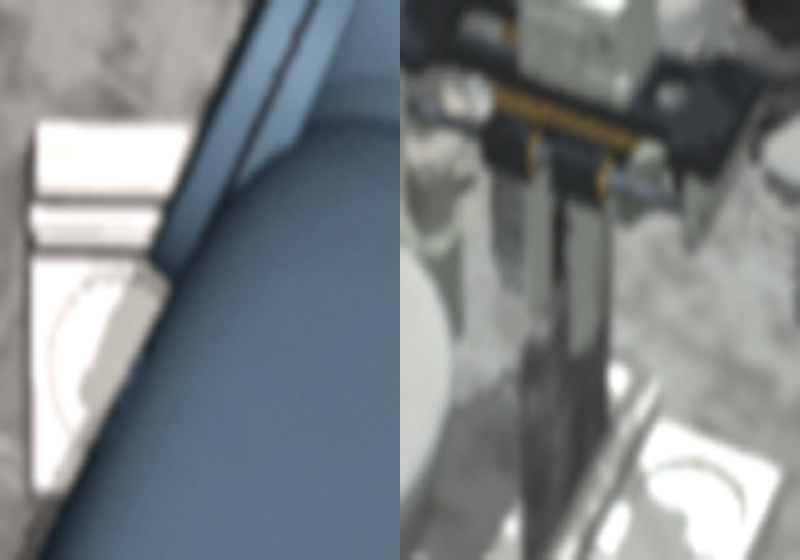

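```bash
python3 -m creep '[{"fingers":0,"xyz":[0.004,-0.002,-0.02],"spin":0},{"fingers":0,"xyz":[0,0,-0.015],"spin":0},{"fingers":0,"xyz":[0,0,0],"spin":0}]'|egrep 'pos|wri'
for i in 1 2 3 4 ; do python3 -m creep '[{"fingers":0,"xyz":[0,0,-0.009],"spin":0},{"fingers":0,"xyz":[0,0,0],"spin":0}]'|egrep 'pos|wri'; done
```

```text
ee_pos: [614.0, -238.4, 102.4]
wrist_force: [0.1, -0.1, -2.7]
ee_pos: [614.4, -238.6, 99.4]
wrist_force: [1.3, 0.5, -3.4]
ee_pos: [614.5, -238.6, 95.9]
wrist_force: [0.6, -0.1, -2.3]
ee_pos: [614.4, -238.6, 92.2]
wrist_force: [-0.0, 0.3, -2.7]
ee_pos: [614.4, -238.6, 88.6]
wrist_force: [0.1, 0.8, -3.2]
```

```bash
for i in 1 2 3 4 5; do python3 -m creep '[{"fingers":0,"xyz":[0,0,-0.006],"spin":0},{"fingers":0,"xyz":[0,0,0],"spin":0}]'|egrep 'pos|wri'; done
```

```text
ee_pos: [614.5, -238.7, 86.4]
wrist_force: [1.5, -0.0, -3.0]
ee_pos: [614.5, -238.7, 84.0]
wrist_force: [0.7, 0.7, -3.3]
ee_pos: [614.9, -239.0, 82.1]
wrist_force: [-0.2, 0.2, -1.5]
ee_pos: [615.2, -239.4, 81.9]
wrist_force: [-2.0, 0.4, 8.6]
ee_pos: [615.6, -239.5, 81.9]
wrist_force: [-5.2, 2.8, 19.2]
```

```bash
python3 -m creep '[{"fingers":0,"xyz":[0,0,0.005],"spin":0},{"fingers":0,"xyz":[0,0,0],"spin":0}]'|egrep 'pos|wri'
python3 -m creep '[{"fingers":0.4,"xyz":[0,0,0],"spin":0},{"fingers":0.4,"xyz":[0,0,0],"spin":0},{"fingers":0.4,"xyz":[0,0,0],"spin":0}]'|egrep 'pos|wri|gri'
python3 -m creep '[{"fingers":0.4,"xyz":[0,0,0.06],"spin":0},{"fingers":0.4,"xyz":[0,0,0.1],"spin":0},{"fingers":0.5,"xyz":[-0.03,0.1,0.03],"spin":0},{"fingers":0.5,"xyz":[-0.05,0.1,0],"spin":0},{"fingers":0.5,"xyz":[-0.05,0.1,0],"spin":0}]'
python3 -m creep '[{"fingers":0.6,"xyz":[-0.03,0.1,0.0],"spin":0},{"fingers":0.6,"xyz":[-0.03,0.1,0],"spin":0},{"fingers":0.6,"xyz":[0,0.06,0],"spin":0},{"fingers":0.6,"xyz":[0,0,0],"spin":0}]'
python3 - <<'E'
from h import *
S=cap('scene');T=cap('top');pickle.dump((S,T),open('p5.pkl','wb'));o=np.zeros((560,800,3),np.uint8)
for c,x,y,w,h,k in((T,343,140,115,160,0),(S,260,65,115,160,400)):
    d=cv2.resize(cv2.convertScaleAbs(c['image'][y:y+h,x:x+w],alpha=1.3,beta=-10),None,fx=3.478,fy=3.5,interpolation=cv2.INTER_CUBIC)
    o[:d.shape[0],k:k+d.shape[1]]=d[:,:400]
cv2.imwrite('pics/o.png',o)
E
```

```text
ee_pos: [615.4, -239.4, 81.9]
wrist_force: [-3.1, 0.4, 10.5]
ee_pos: [614.7, -238.7, 78.9]
wrist_force: [0.5, 0.6, 0.8]
gripper_width: 28.0
gripper_force: 0.0
t: 18.7
ee_pos: [562.4, -117.9, 155.3]
tool_rot: [179.9, 0.0, 91.0]
wrist_force: [0.7, 0.9, 0.1]
gripper_width: 46.3
gripper_force: 0.0
t: 19.1
ee_pos: [538.0, -11.7, 155.2]
tool_rot: [-180.0, -0.1, 91.2]
wrist_force: [0.9, -0.3, 0.6]
gripper_width: 55.7
gripper_force: 0.0
```

View pics/o.png

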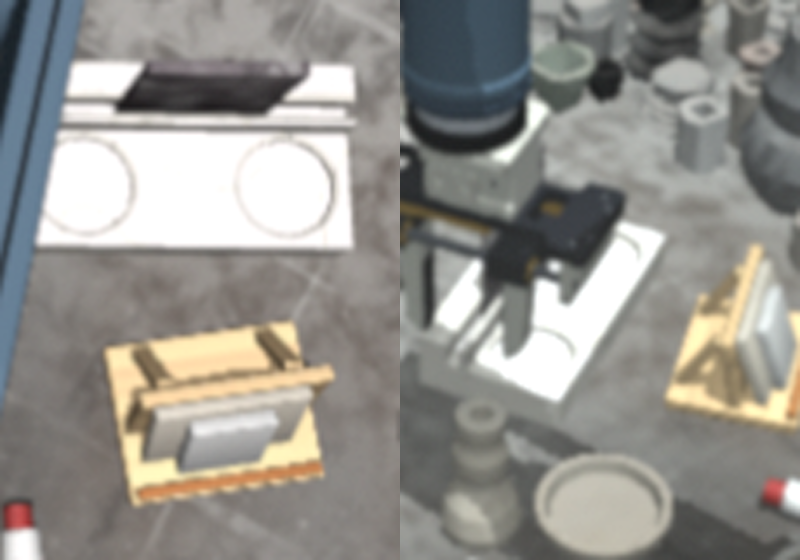

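```bash
python3 -m creep '[{"fingers":0.7,"xyz":[-0.01,-0.004,0],"spin":-0.3},{"fingers":0.7,"xyz":[-0.01,-0.004,0],"spin":-0.3},{"fingers":0.7,"xyz":[0,0,0],"spin":-0.3},{"fingers":0.7,"xyz":[0,0,0],"spin":-0.3},{"fingers":0.7,"xyz":[0,0,0],"spin":-0.3}]' >/dev/null
python3 -m creep '[{"fingers":0.7,"xyz":[0,0,0],"spin":-0.3},{"fingers":0.7,"xyz":[0,0,0],"spin":-0.3},{"fingers":0.7,"xyz":[0,0,0],"spin":-0.3},{"fingers":0.7,"xyz":[0,0,0],"spin":-0.3},{"fingers":0.7,"xyz":[0,0,0],"spin":-0.3}]' >/dev/null
python3 -m creep '[{"fingers":0.7,"xyz":[0,0,0],"spin":-0.14},{"fingers":0.7,"xyz":[0,0,0],"spin":0},{"fingers":0.7,"xyz":[0,0,0],"spin":0}]'
python3 - <<'E'
from m1 import *
S5,T5=pickle.load(open('p5.pkl','rb'))
G=lambda p:(np.array(p,float)+.5)/[3.478,3.5]-.5+[343,140]
print('panel front at rail top z50', onz(T5,G([(117,107),(270,110)]),50).round(1))
print('panel top back', onz(T5,G([(150,63),(308,63)]),134.5).round(1))
print('rail right end',onz(T5,G([(355,66)]),50), onz(T5,G([(353,247)]),30))
E
```

```text
t: 20.5
ee_pos: [530.9, -19.2, 154.9]
tool_rot: [180.0, 0.0, 1.1]
wrist_force: [-0.6, 0.1, -0.6]
gripper_width: 64.8
gripper_force: 0.0
panel front at rail top z50 [[ 612.6 -187.8   50. ]
 [ 613.7 -289.9   50. ]]
panel top back [[ 617.  -190.9  134.5]
 [ 620.  -288.5  134.5]]
rail right end [[ 645.80535725 -348.14211175   50.        ]] [[ 527.01244624 -349.26567003   30.        ]]
```

```bash
python3 -m creep '[{"fingers":0.7,"xyz":[0,0.01,-0.05],"spin":-0.02},{"fingers":0.7,"xyz":[0,0,-0.08],"spin":-0.02},{"fingers":0.7,"xyz":[0,0,-0.07],"spin":0},{"fingers":0.7,"xyz":[0,0,-0.022],"spin":0},{"fingers":0.7,"xyz":[0,0,0],"spin":0}]'|egrep 'pos|wri|gri'
python3 -m creep '[{"fingers":0.5,"xyz":[0,0,0],"spin":0},{"fingers":0.45,"xyz":[0,0,0],"spin":0},{"fingers":0.45,"xyz":[0,0,0],"spin":0},{"fingers":0.42,"xyz":[0,0,0],"spin":0}]'|egrep 'pos|wri|gri'
python3 -m creep '[{"fingers":0.4,"xyz":[0,0,0],"spin":0},{"fingers":0.38,"xyz":[0,0,0],"spin":0},{"fingers":0.36,"xyz":[0,0,0],"spin":0},{"fingers":0.3,"xyz":[0,0,0],"spin":0},{"fingers":0.2,"xyz":[0,0,0],"spin":0}]'|egrep 't:|pos|wri|gri'
```

```text
ee_pos: [529.8, -14.1, 65.2]
wrist_force: [-0.5, -0.3, -0.2]
gripper_width: 65.2
gripper_force: 0.0
ee_pos: [531.3, -14.1, 67.2]
wrist_force: [0.5, 0.8, 0.9]
gripper_width: 40.6
gripper_force: 0.0
t: 21.9
ee_pos: [530.8, -14.2, 66.5]
tool_rot: [180.0, -0.0, -0.1]
wrist_force: [-0.9, -1.3, 2.5]
gripper_width: 34.5
gripper_force: 30.0
```

```bash
python3 -m creep '[{"fingers":0,"xyz":[0,0,0.03],"spin":0},{"fingers":0,"xyz":[0,0,0.05],"spin":0},{"fingers":0,"xyz":[0,0,0.0],"spin":0},{"fingers":0,"xyz":[0,0,0],"spin":0}]'
python3 - <<'E'
from m1 import *
s=arm.get_state();print(s['gripper_width'],s['ee_pos'],s['moment'],s['wrist_force'])
Sn=cap('scene');pickle.dump(Sn,open('p6.pkl','wb'))
# leg belly silhouette in scene: grey-beige vs dark floor
p=proj(Sn,[s['ee_pos']+[0,0,26.6-93],s['ee_pos']+[0,0,26.6-93+24]]);print('pred bottom/belly centre px',p)
x,y=p[1].astype(int)
g=Sn['image'].astype(int)[y-12:y+14,x-20:x+22].sum(2)//3
np.set_printoptions(linewidth=250);print(x-20,y-12);print(g[::2])
E
```

```text
t: 22.3
ee_pos: [530.8, -13.9, 98.5]
tool_rot: [180.0, -0.0, -0.1]
wrist_force: [0.1, 0.9, -2.9]
gripper_width: 34.0
gripper_force: 30.0
34.03405697682961 [530.84218348 -13.92067776  98.48816854] [-0.00110846  0.15985347  0.00703358] [ 0.06027219  0.9255535  -2.92474159]
pred bottom/belly centre px [[282.45272086 205.60717156]
 [282.42524776 199.01092407]]
262 187
[[ 80  83  85  87  88  89  89  89  88  88  85  85  83  85  93 101 107 111 113 113 114 115 116 115 114 113 110 109 106  92  84  83  84  87  89  91  90  90  91  94  99 101]
 [ 81  82  81  82  81  82  83  84  85  85  84  82  81  80  83  89  95 101 106 110 110 112 111 109 106 102  96  92  93  97  96  91  87  87  87  88  88  87  87  86  84  82]
 [ 82  79  79  77  78  79  80  80  81  81  80  80  77  77  79  83  87  90  93  95  95  96  97  96  95  91  90  98 117 121 109  95  90  92  93  90  86  82  82  82  81  82]
 [ 81  79  79  78  77  77  78  79  81  81  81  80  81  84  86  85  83  83  86  89  91  92  92  91  88  86  86  96 109 109 100  97 106 115 117 115 109 101  95  90  85  81]
 [ 84  83  81  81  81  80  82  82  83  84  83  85
[... 790 characters left out ...]
43 151 146 133]
 [ 85  82  81  80  81  81  82  82  82  83  84  90  98 104 103 103 109 116 116 117 120 117 113 112 112 110 108 105 103 101  99  99 103 114 118 120 125 138 150 147 130 120]
 [ 84  82  80  79  78  79  79  79  79  80  82  91  99 101  99 101 110 120 127 130 130 126 119 111 108 107 106 105 103 100  95  96 106 114 117 117 125 142 149 138 125 131]
 [ 80  81  80  80  78  77  77  76  76  77  79  81  86  91  95 105 119 126 129 129 130 131 128 117 108 106 105 103  98  90  90 102 111 110  99  91 107 138 149 136 128 142]
 [ 80  78  79  79  78  78  79  78  76  76  77  76  75  77  84  93 102 107 110 113 115 116 115 107 100  97  96  90  85  79  89 102 101  92  83  80  93 124 143 141 132 142]]
```

Run:
```python
from m1 import *
np.set_printoptions(linewidth=250)
N=pickle.load(open('p6.pkl','rb'))
for i in range(3): pass
s=arm.get_state();print(s['moment'],s['wrist_force'])
# orig belly: leg at (530,-15), z=24 ; now z=24+32
for nm,c,P in(('orig',S,[529.5,-14.5,24]),('now',N,[529.5,-14.5,56])):
    P=np.array(P);u=np.array([.99,.13,0]) 
    c0=proj(c,[P,P+[30,0,0],P-[30,0,0],P+[0,0,24],P-[0,0,24]]);print(nm,c0.round(1).tolist())
    x,y=c0[0].round().astype(int);print(x-18,y-6);print((c['image'].astype(int)[y-6:y+7,x-18:x+19].sum(2)//3)[::2])
```

```text
[-0.06054104  0.20693075 -0.01213779] [-0.76460506  0.42948004 -3.06633177]
orig [[283.0, 207.8], [272.5, 204.0], [293.7, 211.7], [283.0, 201.3], [283.1, 214.2]]
265 202
[[114 115 116 115 114 112 110 108 105  98  88  81  77  76  77  79  81  86  87  87  85  83  80  80  84  94 102 103 101 102 102 104 104 105 107 117 128]
 [109 110 110 111 111 112 111 108 102  98  97  93  90  88  87  86  85  85  87  87  88  90  93 104 115 121 121 115 108 103 104 104 105 106 117 130 132]
 [105 103 105 106 107 108 106 103 106 111 115 116 119 121 123 122 116 116 124 129 129 127 126 128 129 129 129 124 113 105 104 104 106 112 125 131 125]
 [105 102 102 101 100 100  96  93 102 114 122 127 131 133 136 138 140 142 143 142 139 137 137 136 133 132 133 128 114 103 100 100 101 112 127 131 119]
 [103 102 102 100  98  96  91  88  94 106 119 126 132 136 136 138 138 140 140 139 139 140 143 143 140 135 130 121 112 108 105 103 102 109 124 130 120]
 [102 104 106 105 103  98  94  89  90  96 104 113 124 132 134 135 136 137 139 141 143 144 144 140 134 124 117 113 108 102 100 100  99  99 107 124 128]
 [104 107 108 107 106 10
[... 578 characters left out ...]
08 110 110 110 110 110 111 110 108 107 106 110 122 136 137 125 122 126 128 124 121 120 120 121]
 [ 84  84  84  84  84  83  82  86  94 100 104 108 109 111 113 114 116 116 117 115 114 111 110 110 108 116 134 140 129 116 116 121 123 124 122 119 121]
 [ 86  86  87  87  86  83  82  85  92 100 105 109 112 113 113 113 114 114 115 114 111 113 114 114 112 109 110 115 117 113 114 116 119 120 120 126 136]
 [ 85  85  85  86  85  84  83  86  90  94 100 104 108 113 113 112 113 112 113 114 116 117 117 115 111 106 102 104 111 114 116 118 118 119 128 143 151]
 [ 80  81  81  82  82  82  83  84  90  98 104 103 103 109 116 116 117 120 117 113 112 112 110 108 105 103 101  99  99 103 114 118 120 125 138 150 147]]
```

```bash
python3 -m creep '[{"fingers":0,"xyz":[0,0,0.05],"spin":0},{"fingers":0,"xyz":[0.02,-0.08,0],"spin":0},{"fingers":0,"xyz":[0.02,-0.08,0],"spin":0},{"fingers":0,"xyz":[0.02,-0.08,0],"spin":0},{"fingers":0,"xyz":[0.025,-0.08,0],"spin":0}]'|egrep 'wri'
python3 -m creep '[{"fingers":0,"xyz":[0,-0.07,0],"spin":0},{"fingers":0,"xyz":[0,0,0],"spin":0},{"fingers":0,"xyz":[0,0,0],"spin":0}]'|egrep 't:|pos|wri|gri'
```

```text
wrist_force: [0.6, 0.5, -3.2]
t: 23.15
ee_pos: [563.8, -170.0, 116.9]
tool_rot: [-179.9, 0.1, -0.2]
wrist_force: [-0.3, -0.0, -2.9]
gripper_width: 34.2
gripper_force: 30.0
```

```bash
python3 -m creep '[{"fingers":0,"xyz":[0.002,0,-0.03],"spin":0.006},{"fingers":0,"xyz":[0,0,-0.012],"spin":0},{"fingers":0,"xyz":[0,0,0],"spin":0}]'|egrep 'pos|wri'
for i in 1 2 3 4; do python3 -m creep '[{"fingers":0,"xyz":[0,0,-0.006],"spin":0},{"fingers":0,"xyz":[0,0,0],"spin":0}]'|egrep 'pos|wri'; done
```

```text
ee_pos: [564.4, -168.4, 99.9]
wrist_force: [-0.1, 0.2, -3.1]
ee_pos: [565.5, -169.5, 99.0]
wrist_force: [0.4, -0.9, -2.7]
ee_pos: [565.5, -169.9, 96.6]
wrist_force: [-0.3, 0.3, -2.6]
ee_pos: [565.3, -170.0, 94.1]
wrist_force: [0.1, -0.3, -3.7]
ee_pos: [565.3, -169.9, 91.6]
wrist_force: [-0.3, -0.2, -3.3]
```

```bash
for i in 1 2 3 4; do python3 -m creep '[{"fingers":0,"xyz":[0,0,-0.005],"spin":0},{"fingers":0,"xyz":[0,0,0],"spin":0}]'|egrep 'pos|wri'; done
```

```text
ee_pos: [565.3, -169.9, 89.6]
wrist_force: [-0.1, 0.4, -2.9]
ee_pos: [566.0, -170.2, 88.5]
wrist_force: [-0.4, -0.2, 0.3]
ee_pos: [566.8, -170.6, 88.5]
wrist_force: [-2.6, 0.4, 11.3]
ee_pos: [567.5, -171.0, 88.4]
wrist_force: [-4.7, 1.6, 20.1]
```

```bash
python3 -m creep '[{"fingers":0,"xyz":[0,0,0.006],"spin":0},{"fingers":0.5,"xyz":[0,0,0],"spin":0},{"fingers":0.5,"xyz":[0,0,0],"spin":0},{"fingers":0.5,"xyz":[0,0,0],"spin":0}]'|egrep 'pos|wri|gri'
python3 -m creep '[{"fingers":0.5,"xyz":[0,0,0.05],"spin":0},{"fingers":0.5,"xyz":[0,0,0.1],"spin":0},{"fingers":0.6,"xyz":[0,0,0.06],"spin":0},{"fingers":0.7,"xyz":[-0.035,0.11,0],"spin":0},{"fingers":0.7,"xyz":[-0.035,0.11,0],"spin":0}]' >/dev/null
python3 -m creep '[{"fingers":0.7,"xyz":[-0.035,0.11,0],"spin":0},{"fingers":0.7,"xyz":[-0.035,0.11,0],"spin":0},{"fingers":0.7,"xyz":[-0.035,0.11,0],"spin":0},{"fingers":0.7,"xyz":[-0.035,0.11,0],"spin":0},{"fingers":0.7,"xyz":[-0.035,0.11,0],"spin":0}]' >/dev/null
python3 -m creep '[{"fingers":0.7,"xyz":[-0.035,0.11,0],"spin":0},{"fingers":0.7,"xyz":[-0.035,0.11,0],"spin":0},{"fingers":0.7,"xyz":[-0.035,0.11,0],"spin":0},{"fingers":0.7,"xyz":[-0.03,0.12,0],"spin":0},{"fingers":0.7,"xyz":[0,0.03,0],"spin":0}]' >/dev/null
python3 -m creep '[{"fingers":0.7,"xyz":[0,0,0],"spin":0},{"fingers":0.7,"xyz":[0,0,0],"spin":0}]'
python3 - <<'E'
from m1 import *
T6=cap('top','top6');S6=cap('scene','scene6');pickle.dump((S6,T6),open('p7.pkl','wb'))
def ringtop(c,P):  # centroid of bright head top near predicted position
    x,y=proj(c,[P])[0];x,y=int(round(x)),int(round(y));im=cv2.cvtColor(c['image'],cv2.COLOR_BGR2GRAY)[y-16:y+17,x-16:x+17]
    np.set_printoptions(linewidth=220);print(x-16,y-16);print(im[::2])
ringtop(T6,[564,-170,135])
E
```

```text
ee_pos: [565.3, -169.9, 85.9]
wrist_force: [-0.7, 0.4, -0.1]
gripper_width: 46.0
gripper_force: 0.0
t: 27.15
ee_pos: [413.6, 329.1, 169.9]
tool_rot: [179.9, 0.0, 0.1]
wrist_force: [-0.3, -0.2, 0.9]
gripper_width: 65.4
gripper_force: 0.0
360 165
[[200 200 201 201 201 201 200 199 198 199 198 196 197 201 202 203 203 199 178 133  79  44  46  52  54  55  53  52  51  52  52  54  56]
 [159 161 162 161 162 162 162 161 161 162 161 161 161 163 164 165 162 143 102  52  34  38  42  44  46  47  45  45  45  46  46  48  51]
 [138 139 138 139 139 138 138 138 138 139 138 138 137 131 122 102  71  46  33  29  30  32  33  32  35  35  35  37  39  43  47  50  52]
 [193 193 193 194 194 194 195 195 195 197 199 199 199 197 190 158 103  66  58  55  56  60  61  61  61  61  62  62  64  65  61  59  58]
 [171 171 173 177 183 183 183 184 183 184 183 175 171 167 165 166 164 161 157 153 156 165 168 164 159 159 161 163 165 164 159 154 153]
 [113 112 113 113 114 116 117 117 117 127 151 168 175 178 177 177 175 175 176 176 175 176 168 147 129 128 132 137 139 139 140 141 145]
 [168 162 160 158 157 151 137 116 109 141 172
[... 740 characters left out ...]
203 203 202 201 201 201]
 [119 120 119 109  90  89 110 124 127 119 105  91  84  85  92 103 114 120 116 109 113 137 175 198 203 203 202 203 203 203 202 202 202]
 [119 121 125 125 114  91  81  95 115 125 129 128 126 121 117 117 119 122 121 116 123 159 190 201 203 203 202 202 203 203 202 203 202]
 [119 121 124 124 125 121 108  89  78  82  93 101 107 108 108 108 110 108 105 102 113 155 188 200 203 203 203 203 203 203 203 203 202]
 [119 125 126 124 124 125 125 123 120 112 103 100 101 104 106 111 116 116 111 107 125 163 190 201 203 203 203 203 202 203 202 202 202]
 [106 116 126 131 133 131 128 125 124 125 127 129 131 130 130 127 122 112 110 131 156 179 196 202 203 203 203 202 203 203 203 203 202]]
```

```bash
python3 -m creep '[{"fingers":0.7,"xyz":[-0.003,0.003,-0.08],"spin":0},{"fingers":0.7,"xyz":[0,0,-0.1],"spin":0},{"fingers":0.7,"xyz":[0,0,-0.05],"spin":0},{"fingers":0.7,"xyz":[0,0,-0.028],"spin":0},{"fingers":0.7,"xyz":[0,0,0],"spin":0}]'|egrep 'pos|wri|gri'
python3 -m creep '[{"fingers":0.5,"xyz":[0,0,0],"spin":0},{"fingers":0.45,"xyz":[0,0,0],"spin":0},{"fingers":0.45,"xyz":[0,0,0],"spin":0},{"fingers":0.42,"xyz":[0,0,0],"spin":0}]'|egrep 'pos|wri|gri'
python3 -m creep '[{"fingers":0.4,"xyz":[0,0,0],"spin":0},{"fingers":0.38,"xyz":[0,0,0],"spin":0},{"fingers":0.36,"xyz":[0,0,0],"spin":0},{"fingers":0.3,"xyz":[0,0,0],"spin":0},{"fingers":0.2,"xyz":[0,0,0],"spin":0}]'|egrep 't:|pos|wri|gri'
```

```text
ee_pos: [412.0, 329.7, 66.0]
wrist_force: [-0.0, -0.1, 0.4]
gripper_width: 65.2
gripper_force: 0.0
ee_pos: [412.8, 331.5, 68.0]
wrist_force: [-0.5, -0.6, -0.5]
gripper_width: 40.7
gripper_force: 0.0
t: 28.65
ee_pos: [412.4, 331.2, 67.3]
tool_rot: [-180.0, -0.0, 0.1]
wrist_force: [-0.5, -0.3, 1.9]
gripper_width: 34.1
gripper_force: 30.0
```

```bash
python3 -m creep '[{"fingers":0,"xyz":[0,0,0.05],"spin":0},{"fingers":0,"xyz":[0,0,0.1],"spin":0},{"fingers":0,"xyz":[0,0,0.1],"spin":0},{"fingers":0,"xyz":[0.01,-0.04,0.1],"spin":0},{"fingers":0,"xyz":[0.03,-0.08,0.03],"spin":0}]' |egrep 'pos|wri|gri'
for i in 1 2; do python3 -m creep '[{"fingers":0,"xyz":[0.03,-0.11,0],"spin":0},{"fingers":0,"xyz":[0.03,-0.11,0],"spin":0},{"fingers":0,"xyz":[0.03,-0.11,0],"spin":0},{"fingers":0,"xyz":[0.03,-0.11,0],"spin":0},{"fingers":0,"xyz":[0.03,-0.11,0],"spin":0}]' >/dev/null; done
python3 -m creep '[{"fingers":0,"xyz":[0.03,-0.11,0],"spin":0},{"fingers":0,"xyz":[0.017,-0.11,0],"spin":0},{"fingers":0,"xyz":[0,-0.08,0],"spin":0},{"fingers":0,"xyz":[0,-0.04,0],"spin":0},{"fingers":0,"xyz":[0,0,0],"spin":0}]' >/dev/null
python3 -m creep '[{"fingers":0,"xyz":[0,0,0],"spin":0},{"fingers":0,"xyz":[0,0,0],"spin":0}]'
```

```text
ee_pos: [429.2, 285.1, 223.0]
wrist_force: [1.6, -0.6, -4.4]
gripper_width: 33.9
gripper_force: 30.0
t: 30.85
ee_pos: [567.2, -290.8, 219.1]
tool_rot: [-179.9, 0.0, 0.2]
wrist_force: [0.5, 0.5, -3.7]
gripper_width: 33.6
gripper_force: 30.0
```

```bash
python3 -m creep '[{"fingers":0,"xyz":[0,-0.038,0],"spin":0},{"fingers":0,"xyz":[0,0,-0.08],"spin":0},{"fingers":0,"xyz":[0,0,-0.09],"spin":0},{"fingers":0,"xyz":[0,0,-0.08],"spin":0},{"fingers":0,"xyz":[0,0,-0.03],"spin":0}]'|egrep 'wri'
python3 -m creep '[{"fingers":0,"xyz":[0,0,0],"spin":0},{"fingers":0,"xyz":[0,0,0],"spin":0}]'|egrep 'pos|wri'
```

```text
wrist_force: [-2.2, 0.4, -3.8]
ee_pos: [568.1, -308.6, 108.8]
wrist_force: [-0.2, -0.4, -2.2]
```

```bash
python3 -m creep '[{"fingers":0,"xyz":[-0.002,0.0055,-0.02],"spin":0},{"fingers":0,"xyz":[0,0,0],"spin":0}]'|egrep 'pos|wri'
for i in 1 2 3 4; do python3 -m creep '[{"fingers":0,"xyz":[0,0,-0.006],"spin":0},{"fingers":0,"xyz":[0,0,0],"spin":0}]'|egrep 'pos|wri'; done
for i in 1 ; do python3 -m creep '[{"fingers":0,"xyz":[0,0,-0.004],"spin":0},{"fingers":0,"xyz":[0,0,0],"spin":0}]'|egrep 'pos|wri'; done
```

```text
ee_pos: [566.4, -305.6, 99.7]
wrist_force: [-0.3, 0.5, -3.9]
ee_pos: [566.4, -305.8, 96.9]
wrist_force: [-0.5, 0.6, -3.5]
ee_pos: [566.2, -305.8, 94.1]
wrist_force: [-0.7, -0.1, -3.4]
ee_pos: [566.1, -305.7, 91.5]
wrist_force: [-0.4, 0.3, -4.3]
ee_pos: [566.4, -305.9, 89.5]
wrist_force: [-1.3, 0.7, -4.0]
ee_pos: [566.7, -306.0, 89.3]
wrist_force: [-1.5, 0.7, 5.4]
```

```bash
python3 -m creep '[{"fingers":0,"xyz":[0,0,0.002],"spin":0},{"fingers":0.5,"xyz":[0,0,0],"spin":0},{"fingers":0.5,"xyz":[0,0,0],"spin":0},{"fingers":0.5,"xyz":[0,0,0],"spin":0}]'|egrep 'pos|wri|gri'
python3 -m creep '[{"fingers":0.5,"xyz":[0,0,0.05],"spin":0},{"fingers":0.5,"xyz":[0,0,0.1],"spin":0},{"fingers":0.6,"xyz":[0,0,0.1],"spin":0},{"fingers":0.95,"xyz":[-0.021,0.1,0],"spin":0},{"fingers":0.95,"xyz":[-0.021,0.1,0],"spin":0.3}]' >/dev/null
python3 -m creep '[{"fingers":0.95,"xyz":[-0.021,0.1,0],"spin":0.3},{"fingers":0.95,"xyz":[-0.021,0.1,0],"spin":0.3},{"fingers":0.95,"xyz":[-0.021,0.1,0],"spin":0.3},{"fingers":0.95,"xyz":[-0.021,0.1,0],"spin":0.3},{"fingers":0.95,"xyz":[-0.021,0.1,0],"spin":0.3}]' >/dev/null
python3 -m creep '[{"fingers":0.95,"xyz":[-0.021,0.1,0],"spin":0.3},{"fingers":0.95,"xyz":[-0.021,0.1,0],"spin":0.3},{"fingers":0.95,"xyz":[-0.021,0.1,0],"spin":0.3},{"fingers":0.95,"xyz":[-0.021,0.1,0],"spin":0.3},{"fingers":0.95,"xyz":[0,0,0],"spin":0.3}]' >/dev/null
python3 -m creep '[{"fingers":0.95,"xyz":[0,0,0],"spin":0.037},{"fingers":0.95,"xyz":[0,0,0],"spin":0},{"fingers":0.95,"xyz":[0,0,0],"spin":0}]'
python3 - <<'E'
from m1 import *
S7=cap('scene');T7=cap('top');pickle.dump((S7,T7),open('p8.pkl','wb'))
np.set_printoptions(linewidth=220)
im=cv2.cvtColor(S7['image'],cv2.COLOR_BGR2GRAY)
for nm,P in(('L',[563.8,-170.3,135]),('R',[566.2,-306.3,135])):
    x,y=proj(S7,[P])[0];print(nm,x,y,'top',proj(T7,[P])[0]);x,y=int(round(x)),int(round(y));print(im[y-8:y+10,x-10:x+11])
# white shelf corners in top
m=(cv2.cvtColor(S['image'],cv2.COLOR_BGR2GRAY)>150).astype(np.uint8);k,l,st,_=cv2.connectedComponentsWithStats(m)
i=l[262,277];c=max(cv2.findContours((l==i).astype(np.uint8),0,1)[0],key=cv2.contourArea);b=cv2.boxPoints(cv2.minAreaRect(c));print(st[i],b)
E
```

```text
ee_pos: [566.4, -306.0, 88.7]
wrist_force: [0.6, 0.4, 0.3]
gripper_width: 46.0
gripper_force: 0.0
t: 34.95
ee_pos: [474.2, 133.4, 188.7]
tool_rot: [180.0, 0.0, 95.5]
wrist_force: [0.3, -0.5, -0.7]
gripper_width: 88.1
gripper_force: 0.0
L 298.164824628207 134.80545341757505 top [376.45703064 181.50472786]
[[ 52  51  52  56  59  88 126 145 143 130 113  94  83 101 131 161 181 186 167 133 110]
 [ 51  51  52  53  57 103 158 185 187 178 164 136 106 117 152 176 181 169 142 116 106]
 [ 50  51  50  46  52 100 162 197 206 205 197 170 134 140 170 184 173 146 122 113 112]
 [ 50  48  45  41  45  87 149 194 209 211 204 180 150 158 177 178 155 124 119 126 120]
 [ 49  49  45  38  39  76 140 190 209 209 198 170 150 163 173 160 132 117 134 144 127]
 [ 54  52  44  36  39  77 141 191 208 205 185 153 148 167 172 151 128 132 151 147 122]
 [ 64  55  43  35  40  86 149 194 207 196 165 133 141 167 177 163 151 159 166 140 109]
 [ 66  53  39  34  42  93 155 195 201 178 139 113 127 161 178 179 176 180 172 133 100]
 [ 58  43  34  33  45  98 161 195 190 156 119 106 125 157 178 185 184 180 165 127  98]
 [ 45  36  
[... 1830 characters left out ...]
 176 176 173 171 172 177 181 176 158 139 135 136 136 136]
 [126 126 120 108 107 129 152 165 174 179 180 179 175 166 153 132 123 131 135 136 137]
 [129 126 122 108  94 100 119 136 150 157 160 159 150 136 120 110 117 129 135 136 137]
 [130 128 127 115  94  87  96 109 118 123 125 125 119 109 101 105 117 128 133 135 136]
 [132 132 132 119  95  81  86  94 100 102 104 103  99  95  95 104 118 127 131 134 137]
 [137 136 131 114  91  79  81  86  91  92  93  93  90  88  93 106 120 125 130 135 138]
 [141 138 126 106  88  82  85  89  90  89  89  88  87  91 101 113 119 123 127 133 137]]
[ 246  225   58   74 2039] [[245.6     289.80005]
 [280.19998 220.60002]
 [305.4     233.20001]
 [270.80002 302.40002]]
```

```bash
python3 - <<'E'
from m1 import *
p=onz(S,[[280.2,220.6],[305.4,233.2],[270.8,302.4],[245.6,289.8]],14);print(p.round(1).tolist(),p.mean(0))
m=cv2.inRange(cv2.cvtColor(T['image'],cv2.COLOR_BGR2GRAY),140,255);k,l,st,ce=cv2.connectedComponentsWithStats(m);i=l[228,237];print(st[i],onz(T,[ce[i]],14))
c=max(cv2.findContours((l==i).astype(np.uint8),0,1)[0],key=cv2.contourArea);print(onz(T,cv2.boxPoints(cv2.minAreaRect(c)),14).round(1).tolist())
E
python3 -m creep '[{"fingers":0.95,"xyz":[0.001,-0.003,-0.12],"spin":0},{"fingers":0.95,"xyz":[0,0,-0.12],"spin":0},{"fingers":0.95,"xyz":[0,0,-0.12],"spin":0},{"fingers":0.95,"xyz":[0,0,-0.1],"spin":0},{"fingers":0.95,"xyz":[0,0,-0.03],"spin":0}]'|egrep 'wri'
python3 -m creep '[{"fingers":0.95,"xyz":[0,0,0],"spin":0},{"fingers":0.95,"xyz":[0,0,0],"spin":0}]'
```

```text
[[520.4, 19.5, 14.0], [446.4, 28.7, 14.0], [429.5, 244.2, 14.0], [495.6, 240.2, 14.0]] [472.95239335 133.15993331  14.        ]
[ 192  211   91   35 2589] [[474.8393248  132.20468462  14.        ]]
[[498.7, 240.6, 14.0], [519.4, 31.4, 14.0], [451.4, 24.9, 14.0], [431.1, 231.7, 14.0]]
wrist_force: [-0.6, 0.2, 0.4]
t: 35.75
ee_pos: [475.9, 132.8, -5.9]
tool_rot: [179.9, 0.0, 95.6]
wrist_force: [-0.1, -0.1, -0.2]
gripper_width: 88.5
gripper_force: 0.0
```

```bash
python3 -m creep '[{"fingers":0.95,"xyz":[-0.002,-0.001,-0.03],"spin":0},{"fingers":0.95,"xyz":[0,0,-0.0155],"spin":0},{"fingers":0.9,"xyz":[0,0,0],"spin":0},{"fingers":0.85,"xyz":[0,0,0],"spin":0},{"fingers":0.8,"xyz":[0,0,0],"spin":0}]'|egrep 'pos|wri|gri'
python3 -m creep '[{"fingers":0.77,"xyz":[0,0,0],"spin":0},{"fingers":0.74,"xyz":[0,0,0],"spin":0},{"fingers":0.7,"xyz":[0,0,0],"spin":0},{"fingers":0.6,"xyz":[0,0,0],"spin":0},{"fingers":0.5,"xyz":[0,0,0],"spin":0}]'
```

```text
ee_pos: [474.2, 132.7, -24.6]
wrist_force: [0.2, -0.1, 0.5]
gripper_width: 75.8
gripper_force: 0.0
t: 36.75
ee_pos: [474.2, 132.7, -25.2]
tool_rot: [179.9, 0.0, 95.7]
wrist_force: [0.8, 0.4, 1.0]
gripper_width: 67.7
gripper_force: 30.0
```

```bash
python3 -m creep '[{"fingers":0,"xyz":[0,0,0.05],"spin":0},{"fingers":0,"xyz":[0,0,0.1],"spin":0},{"fingers":0,"xyz":[0,0,0.1],"spin":0},{"fingers":0,"xyz":[0,0,0.1],"spin":0},{"fingers":0,"xyz":[0,0,0.1],"spin":0}]'|egrep 'pos|wri|gri'
python3 -m creep '[{"fingers":0,"xyz":[0.03,-0.08,0],"spin":-0.05},{"fingers":0,"xyz":[0.03,-0.1,0],"spin":-0.05},{"fingers":0,"xyz":[0.03,-0.1,0],"spin":-0.064},{"fingers":0,"xyz":[0.03,-0.1,0],"spin":0},{"fingers":0,"xyz":[0.03,-0.1,0],"spin":0}]'|egrep 'wri|gri'
python3 -m creep '[{"fingers":0,"xyz":[0.03,-0.1,0],"spin":0},{"fingers":0,"xyz":[0.03,-0.1,0],"spin":0},{"fingers":0,"xyz":[0.03,-0.1,0],"spin":0},{"fingers":0,"xyz":[0.037,-0.1,0],"spin":0},{"fingers":0,"xyz":[0,-0.046,0],"spin":0}]'|egrep 'wri|gri'
python3 -m creep '[{"fingers":0,"xyz":[0,0,0],"spin":0},{"fingers":0,"xyz":[0,0,0],"spin":0},{"fingers":0,"xyz":[0,0,0],"spin":0}]'
python3 -c "
from h import *
print(arm.get_state()['ee_pos'],arm.get_state()['moment'])"
```

```text
ee_pos: [471.5, 132.5, 154.8]
wrist_force: [0.9, -0.1, -6.1]
gripper_width: 67.2
gripper_force: 30.0
wrist_force: [0.3, 0.6, -4.4]
gripper_width: 67.3
gripper_force: 30.0
wrist_force: [-0.6, 0.3, -5.9]
gripper_width: 67.7
gripper_force: 30.0
t: 38.55
ee_pos: [583.5, -236.0, 153.8]
tool_rot: [-179.9, -0.1, 91.1]
wrist_force: [-0.5, -0.6, -6.0]
gripper_width: 68.0
gripper_force: 30.0
[ 583.47988712 -235.97601342  153.82784404] [-0.02577147  0.04286558 -0.03161544]
```

```bash
python3 -m creep '[{"fingers":0,"xyz":[0.004,-0.004,-0.04],"spin":-0.003},{"fingers":0,"xyz":[0,0,-0.04],"spin":0},{"fingers":0,"xyz":[0,0,-0.015],"spin":0},{"fingers":0,"xyz":[0,0,0],"spin":0},{"fingers":0,"xyz":[0,0,0],"spin":0}]'|egrep 'pos|wri|rot'
for i in 1 2 3; do python3 -m creep '[{"fingers":0,"xyz":[0,0,-0.004],"spin":0},{"fingers":0,"xyz":[0,0,0],"spin":0}]'|egrep 'pos|wri'; done
```

```text
ee_pos: [586.2, -238.8, 117.3]
tool_rot: [180.0, 0.0, 91.0]
wrist_force: [0.2, -0.0, -4.6]
ee_pos: [586.2, -239.5, 115.6]
wrist_force: [-0.8, -0.5, -5.6]
ee_pos: [585.8, -239.4, 113.3]
wrist_force: [0.0, 0.5, -4.9]
ee_pos: [585.8, -239.3, 111.5]
wrist_force: [0.4, 1.1, -5.8]
```

```bash
python3 -m creep '[{"fingers":0,"xyz":[-0.002,0.0045,0],"spin":0},{"fingers":0,"xyz":[0,0,0],"spin":0}]'|egrep 'pos|wri|rot'
for i in 1 2 3; do python3 -m creep '[{"fingers":0,"xyz":[0,0,-0.002],"spin":0},{"fingers":0,"xyz":[0,0,0],"spin":0}]'|egrep 'pos|wri'; done
```

```text
ee_pos: [585.0, -237.3, 111.7]
tool_rot: [-180.0, -0.0, 90.9]
wrist_force: [-0.4, -0.7, -6.3]
ee_pos: [585.1, -237.6, 110.9]
wrist_force: [-0.5, 0.6, -5.8]
ee_pos: [585.1, -237.6, 110.0]
wrist_force: [0.4, -0.3, -4.8]
ee_pos: [585.2, -237.7, 109.6]
wrist_force: [0.6, -0.7, -3.0]
```

```bash
python3 -m creep '[{"fingers":0,"xyz":[0,0,-0.001],"spin":0},{"fingers":0,"xyz":[0,0,0],"spin":0}]'|egrep 'pos|wri'
python3 -m creep '[{"fingers":0.75,"xyz":[0,0,0],"spin":0},{"fingers":0.8,"xyz":[0,0,0],"spin":0},{"fingers":0.9,"xyz":[0,0,0],"spin":0},{"fingers":0.95,"xyz":[0,0,0],"spin":0},{"fingers":0.95,"xyz":[0,0,0],"spin":0}]'|egrep 'pos|wri|gri'
python3 -m creep '[{"fingers":0.95,"xyz":[0,0,0.03],"spin":0},{"fingers":0.95,"xyz":[0,0,0.06],"spin":0},{"fingers":0.95,"xyz":[0,0,0.1],"spin":0},{"fingers":0.95,"xyz":[-0.03,0.1,0.03],"spin":0},{"fingers":0.95,"xyz":[-0.03,0.1,0],"spin":0}]' >/dev/null
for i in 1 2; do python3 -m creep '[{"fingers":0.95,"xyz":[-0.04,0.1,0],"spin":0},{"fingers":0.95,"xyz":[-0.04,0.1,0],"spin":0},{"fingers":0.95,"xyz":[-0.04,0.1,0],"spin":0},{"fingers":0.95,"xyz":[-0.04,0.1,0],"spin":0},{"fingers":0.95,"xyz":[0,0.1,0],"spin":0}]'|egrep 't:|pos'; done
python3 - <<'E'
from m1 import *
S8=cap('scene');T8=cap('top');pickle.dump((S8,T8),open('p9.pkl','wb'));o=np.zeros((560,800,3),np.uint8)
for c,x,y,w,h,k in((T8,343,140,115,160,0),(S8,260,65,115,160,400)):
    d=cv2.resize(cv2.convertScaleAbs(c['image'][y:y+h,x:x+w],alpha=1.15,beta=-30),None,fx=3.478,fy=3.5,interpolation=cv2.INTER_CUBIC)
    o[:d.shape[0],k:k+d.shape[1]]=d[:,:400]
cv2.imwrite('pics/z.png',o)
a=np.radians(1.0);R=np.array([[np.cos(a),-np.sin(a),0],[np.sin(a),np.cos(a),0],[0,0,1]])
q=[R@np.array(v)+[583,-238,0] for v in([36,105,149],[36,-105,149],[-32,-105,149],[-32,105,149])]
print('top pred',((proj(T8,q)-[343,140]+.5)*[3.478,3.5]-.5).round().tolist());print('scene pred',((proj(S8,q)-[260,65]+.5)*[3.478,3.5]-.5+[400,0]).round().tolist())
E
```

```text
ee_pos: [585.3, -237.7, 109.5]
wrist_force: [-1.2, 0.8, -0.8]
ee_pos: [585.2, -237.6, 109.0]
wrist_force: [-0.8, 0.4, 0.1]
gripper_width: 87.7
gripper_force: 0.0
t: 42.15
ee_pos: [495.4, 43.9, 198.3]
tool_rot: [180.0, 0.0, 90.9]
t: 42.65
ee_pos: [431.3, 244.0, 198.4]
tool_rot: [179.9, -0.0, 91.0]
top pred [[59.0, 53.0], [404.0, 57.0], [410.0, 167.0], [61.0, 163.0]]
scene pred [[446.0, 239.0], [562.0, 90.0], [641.0, 111.0], [531.0, 265.0]]
```

View pics/z.png

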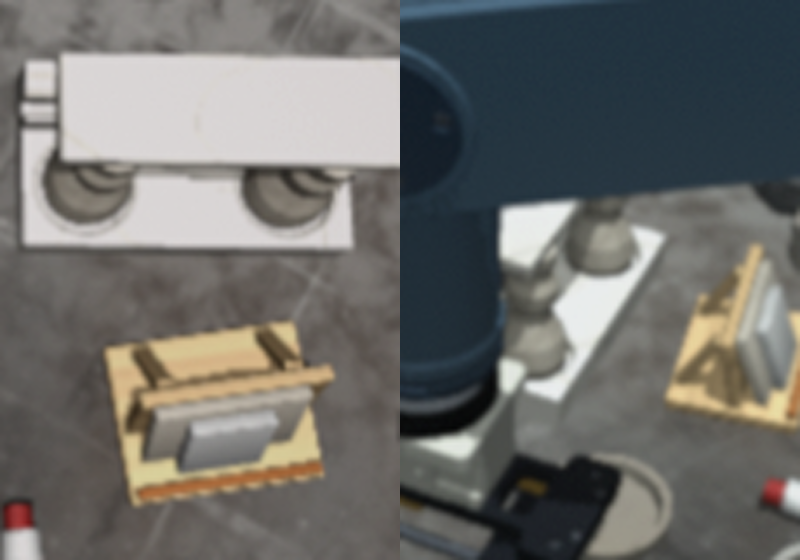

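The last picture shows the shelf corners at (61,54) and (61,160), within 1–2 mm of the prediction. Both legs are in their seats, the rack tiles are still leaning, and the arm is clear, so I'm handing in.

```bash
python3 -c "
from cell import arm
print(arm.finish_job())"
```

```text
the job is handed in; nothing more can be done
None
```

The shelf is dry-fitted and handed in at about 43 s: the panel is centred in the groove, both legs are in their seats, the strip is on top within about 2 mm of target, and the other two tiles are still leaning in the rack; the hand-in returned no verdict.

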